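# Build up the wheel stack on the gouge-honing spindle

### The job

Set up the honing spindle for sharpening gouges: turn the aluminium drive plate so that its holes line up with the two studs and seat it flat on the hub, then slide on the cork wheel, then the blue felt wheel, and last the brass collar on top. Lower each piece down the spindle until it rests on the one below, rather than dropping it. Leave the jar, the gouge and the mallet where they lie.

Things in the scene. Friction and masses are not known exactly. Their poses are not given: they have to be found in the camera images.
- spindle: Fixed honing spindle. Origin: centre of its underside, on the bench; z up. Green round base 108 mm across, 12 high; black hub 76 across, its flat face 30 above the bench. Central steel spindle, 14 diameter, top 88 above the bench (top 10 mm tapers to 6). Two brass studs, 6 diameter, 9 tall, stand on the hub face, 30 mm either side of centre along its x axis; a white line on the hub joins them.
- drive_plate: Loose oblong aluminium plate lying flat, 84 (along its x) x 44 (along its y) x 12 mm, 0.1 kg, with a centre hole of 18 mm and two stud holes of 10 mm at 30 mm either side of the centre along its x axis; all go right through. Origin: centre of the underside, z up. A half turn makes no difference.
- cork_wheel: Loose tan cork wheel lying flat, 60 mm diameter, 16 mm high, 18 mm bore right through. Origin: centre of the underside, z up along its axis.
- felt_wheel: Loose blue felt wheel (firm), lying flat, 52 mm diameter, 14 mm high, 18 mm bore right through. Origin: centre of the underside, z up along its axis.
- collar: Loose brass collar standing on end, 36 mm diameter, 22 mm high, 18 mm bore right through, about 0.13 kg. Origin: centre of the underside, z up along its axis.
- jar: Bystander: small amber varnish jar with black cap, 50 mm diameter, 60 mm high, standing. Origin: centre of the underside.
- gouge: Bystander: carving gouge with a pale wooden handle and steel blade, 230 mm long, 30 mm high, lying along its x axis (blade to +x). Origin: on the bench beneath the ferrule.
- mallet: Bystander: wooden mallet, 245 mm long, 50 mm high, lying along its x axis (head to +x, handle to -x). Origin: on the bench beneath the handle, 85 mm from the head's centre.
Not all that is in view belongs to the job. Of the things like the spindle, leave any that is orange; of the rest the smaller one is meant. Of the things that look like the cork_wheel, take the one that is nearest to the robot's base at the start.

How it is judged:
By the outcome, as a careful person would: the job done as asked, in the order asked, and still so for the second after the job is handed in, with the robot touching nothing.
It also fails if it takes over 93 s, if anything falls off the work surface, if the arm or the gripper's body presses on something with over 40 N, if the wrist force passes 120 N, or if a joint passes its speed limit or range.

### The arm

A 7-joint arm with a two-finger parallel gripper is mounted at the origin on the work surface. World frame = base frame: x ahead of the robot, y to its left, z up, the work surface at z = 0. Lengths are in mm, angles in rad, forces in N, time in s.
With the tool pointing down it reaches from about 400 to 900 mm from the base axis. Payload 5.6 kg.
Tool frame: the origin (TCP) lies at the very end of the fingers, on their centre line; the grasp point (between the pads) lies r.hold_point_z behind it (r.hold_point_z is the distance from the TCP to the grasp point, in mm); z points along the fingers, x is the direction in which the jaws open and shut, and the axes are right-handed (so a half turn about z gives the same grasp; the last joint's range is limited). The gripper opens to 92 mm and grips with 3 to 60 N. Pads are 20 mm wide; open, the fingers measure 128 mm over their backs; the gripper's body (75 mm by 189 mm) begins 69 mm behind the grasp point.
Start: joints at [-1.214, 0.468, -0.012, 1.603, 0.006, 1.071, -0.056], TCP at [253.043, 598.731, 214.592] pointing down, gripper open.
Joint ranges: [-2.53, 2.53], [-0.31, 2.02], [-1.57, 1.55], [0.28, 2.44], [-1.29, 4.43], [0.15, 1.84], [-2.92, 2.92]. Speed limits (rad/s): [2.57, 2.57, 3.14, 3.14, 3.14, 3.14, 3.14].

### API

Orientations are given as [roll, pitch, yaw] about the fixed x, y, z axes, in that order (R = Rz(yaw) Ry(pitch) Rx(roll)).
In Python, from cell import r gives the robot as it stands.
- The arm moves only by the tool send_rows, never from a script. Its argument "rows" is one flat list of numbers, 7 for each row, row after row: the shift along the tool's x, y, z as a fraction of full scale, then the turn, a rotation vector about the tool's x, y, z as a fraction of full scale, then the closure in counts, from 0 (fully open) to 255 (shut). A call has 1 to 5 rows; each row shifts and turns the commanded pose from where the row before left it, along the tool's axes as they then stand; what a row does not reach is not made up. Full scale, the value 1, is 0.03 m for a shift and 0.12 rad for a turn. A row lasts 1/10 s, in which the tool goes at most 50 mm and 8.59 degrees, less where a joint would pass 70% of its speed; a pose out of reach is approached as far as the arm can. A call with a number of a shift or a turn outside -1 to 1 is refused whole. A call with a gripper value outside its range is refused whole. The fingers move at their own pace and stop on an object; the grip force is fixed at half the most. Time passes only in rows, so rows that do not move let the fingers close. It gives the time, the measured TCP pose, the force and the opening at its end, in the units of the state.
- r.read_state(): the state, without advancing time (a new reading comes with each control period).
- r.grab_frame(name): name is "side" or "top"; returns the picture (384x512x3 uint8, red, green, blue); there is no depth.
- r.camera_model(name): a dict with "fx", "fy", "cx", "cy" (pixels), "rvec" (rotation vector, rad) and "tvec" (3), from world to camera coordinates, as OpenCV has them. Camera axes: x right, y down, z forward; pixel columns grow to the right and rows downward; lengths in mm; the calibration is good to about 2 mm. A picture is of the moment at which its call begins. camera_model takes no time and is no camera call.
- r.sign_off(): hands the job in, once; it reports no verdict.
The state is a dict: "clock": time; "q": joint angles; "dq": joint speeds; "tau": joint torques, N m; "tool_pos": TCP position; "tool_rot": TCP orientation; "force": force on the tool from outside, world axes, zero at the start; "ft_torque": the same for the moment, N m; "width": finger opening in mm.
Only numpy, scipy, OpenCV 4.12 (cv2) and the standard library are available. Lean on these libraries where they do the work, as an engineer would, in place of code of your own. Each camera call takes 0.05 s, during which the arm holds its last target.

## Working session

There is one attempt and no reset: what is moved stays moved. The work goes in short steps, Python scripts to look and compute and a tool call to move; the robot and the scene stay as the last step left them, time stands still between calls to the robot, and variables do not carry over. Pictures are saved under pics/ and viewed, and the job is handed in when it is done.

Besides the shell and the picture viewer there is one more tool, called after ">>>" by a JSON object that holds its "method" and its "body". send_rows: Moves the arm, as the interface text tells. Shift numbers are shares of 0.03 m and turn numbers shares of 0.12 rad, none past 1 either way. Its arguments: {"type":"object","properties":{"rows":{"type":"array"}},"required":["rows"]}

```bash
ls; mkdir -p pics
python3 - <<'E'
from cell import r
import cv2
print(r.read_state(), r.hold_point_z)
for n in ("side","top"):
    im=r.grab_frame(n); cv2.imwrite(f"pics/{n}0.png",im[:,:,::-1])
    print(n,r.camera_model(n))
E
```

```text
pics
{'clock': 0.0, 'q': array([-1.21397664,  0.46835795, -0.01156475,  1.60363395,  0.00598017,
        1.07144939, -0.05633466]), 'dq': array([ 2.56590805e-03,  1.54178755e-03,  1.77749896e-03, -3.42344530e-04,
       -1.30491986e-03, -6.73896732e-05, -9.56154068e-04]), 'tau': array([-5.95305683e-04, -5.20582795e+01, -1.33063769e-02, -2.43744886e+01,
       -5.67221933e-02,  1.70706556e-02,  1.42708218e-04]), 'tool_pos': array([252.86042953, 598.14165132, 213.64856757]), 'tool_rot': array([3.14146627e+00, 1.80998079e-03, 1.17083445e+00]), 'force': array([-0.22618122, -0.86494228,  0.28089931]), 'ft_torque': array([ 0.01861182,  0.00242325, -0.04788878]), 'width': 91.74443416936742} 18.700000000000003
side {'fx': 421.26420991376597, 'fy': 421.26420991376597, 'cx': 255.72529531740742, 'cy': 189.73469310481093, 'rvec': array([ 2.35381576, -0.16560371,  0.09063607]), 'tvec': array([-625.53863134,   79.05596539, 1103.30778481])}
top {'fx': 461.82002017548984, 'fy': 461.82002017548984, 'cx': 247.81599286871136, 'cy': 196.84323806947728, 'rvec': array([ 2.15387892, -2.17312653,  0.06802767]), 'tvec': array([  22.0509506 ,  603.34098256, 1243.38890056])}
```

View pics/side0.png

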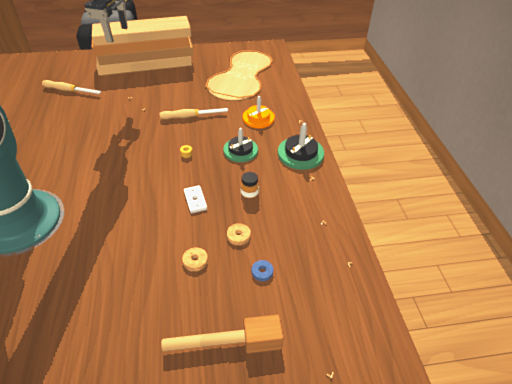

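View pics/top0.png

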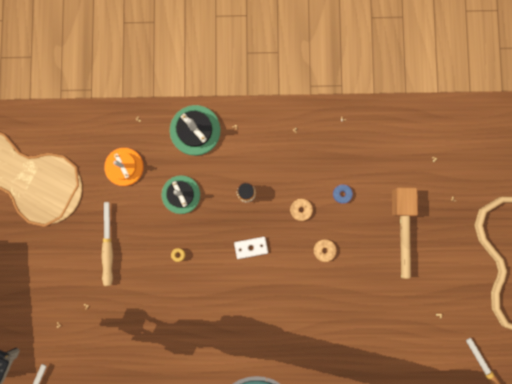

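```bash
cat > h.py <<'E'
import numpy as np, cv2
from cell import r
def cam(n):
    m=r.camera_model(n); K=np.array([[m['fx'],0,m['cx']],[0,m['fy'],m['cy']],[0,0,1.]])
    R=cv2.Rodrigues(np.array(m['rvec']))[0]; return K,R,np.array(m['tvec']).ravel()
def p2w(n,uv,z):
    K,R,t=cam(n); d=R.T@np.linalg.inv(K)@np.array([uv[0],uv[1],1.]); c=-R.T@t
    return c+d*(z-c[2])/d[2]
def w2p(n,P):
    K,R,t=cam(n); q=K@(R@np.asarray(P,float).reshape(-1,3).T+t[:,None]); return (q[:2]/q[2]).T
def crop(im,u0,v0,u1,v1,s,name):
    cv2.imwrite(name,cv2.resize(im[v0:v1,u0:u1,::-1],None,fx=s,fy=s,interpolation=cv2.INTER_CUBIC))
E
python3 - <<'E'
from h import *
im=cv2.imread('pics/top0.png')[:,:,::-1]
crop(im,95,95,365,295,2.9,'pics/c1.png')
im2=cv2.imread('pics/side0.png')[:,:,::-1]
crop(im2,150,80,340,290,2.8,'pics/c2.png')
for nm,uv,z in [('spindle base',(181,195),12),('big',(195,130),12),('corkA',(301,210),16),('corkB',(325,251),16),('felt',(343,194),14),('collar',(178,255),22),('plate',(251,248),12),('jar',(246,192),60),('mallet',(405,203),50),('gouge',(107,250),30),('gougetip',(107,203),10)]:
    w=p2w('top',uv,z); print(nm,w.round(),np.hypot(*w[:2]).round())
E
```

```text
spindle base [612. 204.  12.] 645.0
big [796. 165.  12.] 813.0
corkA [ 567. -130.   16.] 581.0
corkB [ 454. -193.   16.] 493.0
felt [ 610. -246.   14.] 658.0
collar [446. 210.  22.] 493.0
plate [463.   9.  12.] 463.0
jar [614.  21.  60.] 614.0
mallet [ 581. -404.   50.] 708.0
gouge [461. 403.  30.] 613.0
gougetip [592. 413.  10.] 721.0
```

View pics/c1.png

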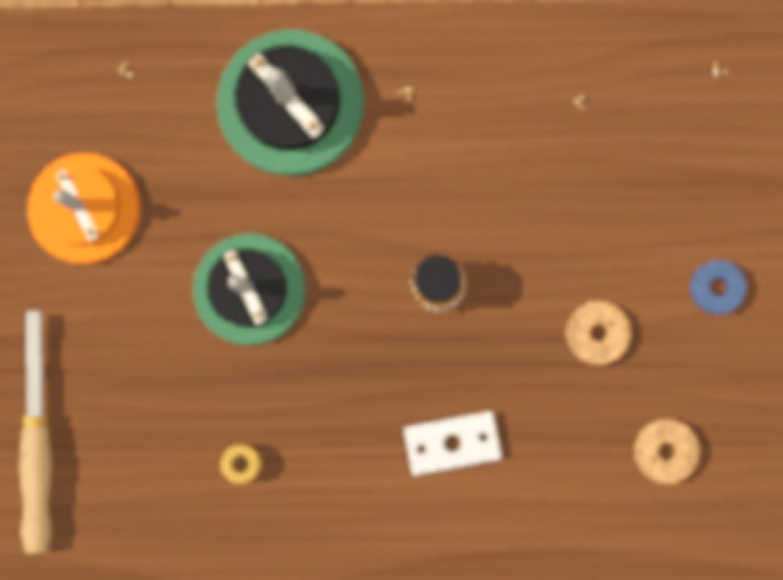

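View pics/c2.png

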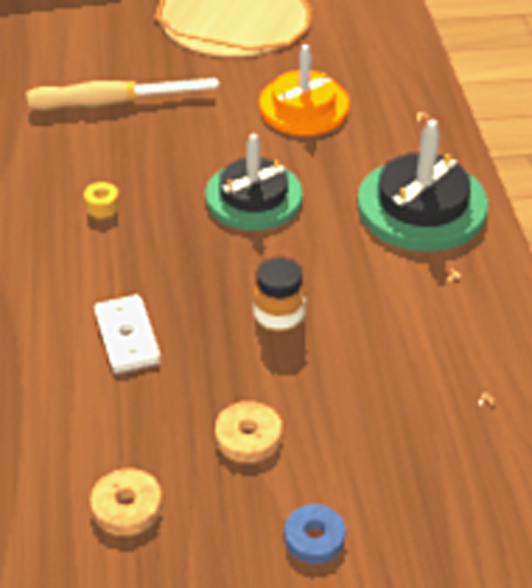

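```bash
cat >> h.py <<'E'
from scipy.optimize import minimize
def cyl(x,y,z0,z1,rad):
    a=np.linspace(0,2*np.pi,60,endpoint=False)
    return np.vstack([np.c_[x+rad*np.cos(a),y+rad*np.sin(a),np.full(60,z)] for z in (z0,z1)])
def box(x,y,z0,z1,lx,ly,yaw):
    c,s=np.cos(yaw),np.sin(yaw)
    return np.array([[x+c*a-s*b,y+s*a+c*b,z] for z in (z0,z1) for a in (-lx/2,lx/2) for b in (-ly/2,ly/2)])
def sil(n,pts):
    h=cv2.convexHull(w2p(n,pts).astype(np.float32)); m=cv2.moments(h)
    return np.array([m['m10'],m['m01']])/m['m00'], m['m00']
def blob(mask,uv):
    k,l,st,ce=cv2.connectedComponentsWithStats(mask.astype(np.uint8))
    u,v=map(int,uv); w=l[v-3:v+4,u-3:u+4].ravel(); w=w[w>0]
    i=np.bincount(w).argmax(); m=(l==i).astype(np.uint8)
    cs,_=cv2.findContours(m,cv2.RETR_EXTERNAL,cv2.CHAIN_APPROX_NONE)
    f=np.zeros_like(m); cv2.drawContours(f,cs,-1,1,-1)
    ys,xs=np.nonzero(f); return np.array([xs.mean(),ys.mean()]),len(xs),f
def fit(n,uvc,f,x0):
    return minimize(lambda p:np.sum((sil(n,f(*p))[0]-uvc)**2),x0,method='Nelder-Mead').x
E
cat > m.py <<'E'
from h import *
for n in('top','side'):
    im=cv2.imread(f'pics/{n}0.png'); hsv=cv2.cvtColor(im,cv2.COLOR_BGR2HSV)
    for nm,w,rad,z0,z1 in [('cork',(454,-193),30,0,16),('felt',(610,-246),26,0,14),('collar',(446,210),18,0,22),('plate',(463,9),0,0,12),('base',(612,204),54,0,12)]:
        c=w2p(n,[*w,z1])[0]; 
        u,v=map(int,c.round())
        print(n,nm,c.round(1),[tuple(int(a) for a in hsv[v,min(511,u+d)]) for d in (-14,-10,-7,-4,0,4,7,10,14)])
E
python3 m.py
```

```text
top cork [325.  250.9] [(12, 155, 156), (16, 124, 226), (16, 118, 253), (16, 130, 208), (12, 152, 119), (16, 122, 241), (16, 124, 228), (15, 133, 195), (12, 155, 120)]
top felt [342.9 194. ] [(12, 156, 159), (131, 37, 138), (108, 84, 166), (118, 47, 131), (12, 150, 136), (109, 84, 161), (109, 83, 159), (9, 113, 111), (12, 153, 155)]
top collar [177.8 254.9] [(13, 154, 159), (13, 153, 158), (19, 152, 220), (19, 158, 207), (12, 156, 113), (20, 150, 235), (16, 159, 138), (12, 155, 112), (12, 155, 122)]
top plate [251.1 248.1] [(16, 24, 253), (16, 33, 223), (22, 18, 255), (16, 29, 225), (12, 152, 119), (16, 22, 255), (20, 18, 255), (16, 25, 249), (17, 23, 252)]
top base [181. 195.] [(51, 36, 71), (8, 18, 58), (13, 24, 73), (18, 36, 126), (20, 36, 193), (10, 17, 46), (0, 12, 43), (0, 6, 41), (67, 92, 117)]
side cork [194. 257.] [(12, 166, 189), (25, 122, 248), (24, 125, 247), (18, 145, 250), (14, 151, 194), (16, 153, 241), (23, 132, 247), (23, 127, 247), (12, 167, 179)]
side felt [261.7 268.5] [(13, 170, 182), (109, 96, 189), (109, 102, 198), (108, 103, 153), (114, 57, 111), (109, 104, 169), (109, 101, 195), (109, 107, 200), (13, 170, 198)]
side collar [185.3 148.7] [(12, 165, 184), (12, 165, 185), (12, 165, 185), (30, 170, 250), (17, 186, 197), (29, 173, 250), (13, 176, 196), (12, 165, 175), (12, 166, 181)]
side plate [194.1 197.5] [(13, 170, 198), (12, 179, 192), (90, 2, 255), (120, 1, 249), (14, 75, 169), (105, 2, 252), (90, 1, 248), (14, 96, 233), (12, 170, 182)]
side base [239.6 148. ] [(67, 109, 220), (18, 43, 153), (21, 48, 163), (15, 25, 83), (90, 6, 45), (15, 29, 89), (11, 22, 92), (8, 30, 68), (67, 108, 221)]
```

```bash
cat > m.py <<'E'
from h import *
def measure(tag,only=None,verbose=True):
  out={}
  for n in('top','side'):
    im=cv2.imread(f'pics/{n}{tag}.png'); hsv=cv2.cvtColor(im,cv2.COLOR_BGR2HSV).astype(int); H,S,V=hsv[...,0],hsv[...,1],hsv[...,2]
    top=n=='top'
    M={'cork':(V>178)&(S<145) if top else (V>205)&((S<160)|(H>16)),
       'felt':(H>95)&(H<140)&(S>25),
       'collar':(H>=14)&(V>185) if top else (H>=16)&(V>150)&(S>140),
       'plate':(S<85)&(V>150) if top else (S<100)&(V>150),
       'base':(H>50)&(H<85)&(S>50)}
    for nm,w,rad,z0,z1 in [('cork',(454,-193),30,0,16),('felt',(610,-246),26,0,14),('collar',(446,210),18,0,22),('plate',(463,9),0,0,12),('base',(612,204),54,0,12)]:
        c=w2p(n,[*w,z1])[0]
        k={'base':(20 if top else 15)}.get(nm,7)
        if nm=='collar':k=5
        uv,a,f=blob(M[nm],c+[-k if nm!='collar' else k,0] if nm!='plate' else c+[5,0])
        if nm=='plate':
            cs,_=cv2.findContours(f,cv2.RETR_EXTERNAL,cv2.CHAIN_APPROX_NONE)
            g=lambda x,y:box(x,y,z0,z1,84,44,PY)
            # yaw from second moments of back-projected pixels
            ys,xs=np.nonzero(f); P=np.array([p2w(n,(x,y),12)[:2] for x,y in zip(xs,ys)]);e=np.linalg.eigh(np.cov(P.T))[1][:,1]
            PY=np.arctan2(e[1],e[0]); print('yaw',PY%np.pi, np.degrees(PY%np.pi))
        else: g=lambda x,y:cyl(x,y,z0,z1,rad)
        p=fit(n,uv,g,w); print(n,nm,uv.round(2),'area',a,'exp',sil(n,g(*p))[1].round(),'world',p.round(1)); out[n,nm]=p
  return out
if __name__=='__main__': measure('0')
E
python3 m.py
```

```text
Traceback (most recent call last):
  File "m.py", line 26, in <module>
    if __name__=='__main__': measure('0')
                             ~~~~~~~^^^^^
  File "m.py", line 24, in measure
    p=fit(n,uv,g,w); print(n,nm,uv.round(2),'area',a,'exp',sil(n,g(*p))[1].round(),'world',p.round(1)); out[n,nm]=p
                                                           ^^^^^^^^^^^^^^^^^^^^^
AttributeError: 'float' object has no attribute 'round'
```

```bash
sed -i "s/\[1\].round(),'world'/[1]\/\/1,'world'/" m.py; python3 m.py
```

```text
top cork [324.19 250.16] area 410 exp 394.0 world [ 455.9 -191.7]
top felt [342.39 193.62] area 268 exp 293.0 world [ 611.6 -245.8]
top collar [176.97 254.62] area 149 exp 152.0 world [446.5 214.2]
yaw 1.7438808738673037 99.91701404618236
top plate [250.56 247.35] area 583 exp 489.0 world [465.1  10.6]
top base [180.56 194.27] area 1101 exp 1181.0 world [614.6 205.9]
side cork [194.43 257.92] area 425 exp 498.0 world [ 454.6 -189.4]
side felt [261.92 270.12] area 358 exp 392.0 world [ 610.8 -245.6]
side collar [185.66 150.9 ] area 134 exp 135.0 world [446.1 212.7]
yaw 1.733076732018495 99.29798231698494
side plate [194.98 198.8 ] area 461 exp 413.0 world [464.6  11.1]
side base [240.29 153.31] area 312 exp 727.0 world [612.  187.2]
```

Run:
```python
from h import *
a=cv2.imread('pics/top0.png')[:,:,::-1][168:222,154:208]; b=cv2.imread('pics/side0.png')[:,:,::-1][118:172,214:268]
im=np.hstack([cv2.resize(x,None,fx=7,fy=7,interpolation=cv2.INTER_NEAREST) for x in(a,b)])
cv2.imwrite('pics/c3.png',im[:,:,::-1])
for n in('top','side'):
    i=cv2.imread(f'pics/{n}0.png'); hsv=cv2.cvtColor(i,cv2.COLOR_BGR2HSV).astype(int);H,S,V=hsv[...,0],hsv[...,1],hsv[...,2]
    m=(H>50)&(H<85)&(S>40)&(V>60)
    c=w2p(n,[612,204,12])[0].astype(int)
    w=np.zeros_like(m);w[c[1]-24:c[1]+25,c[0]-24:c[0]+25]=1
    ys,xs=np.nonzero(m&w); h=cv2.convexHull(np.c_[xs,ys].astype(np.float32)); M=cv2.moments(h)
    uv=np.array([M['m10'],M['m01']])/M['m00']
    print(n,uv,M['m00'],fit(n,uv,lambda x,y:cyl(x,y,0,12,54),(612,204)).round(1),sil(n,cyl(612,204,0,12,54))[1])
    # white line
    hub=(S<60)&(V>105)
    print(i[c[1],c[0]])
```

```text
top [180.5465606  194.24816721] 1068.5 [614.7 206. ] 1182.2445908515947
[127 141 148]
side [240.2529736  150.37888019] 574.5 [613.6 201.2] 709.4926851486089
[46 47 47]
```

View pics/c3.png

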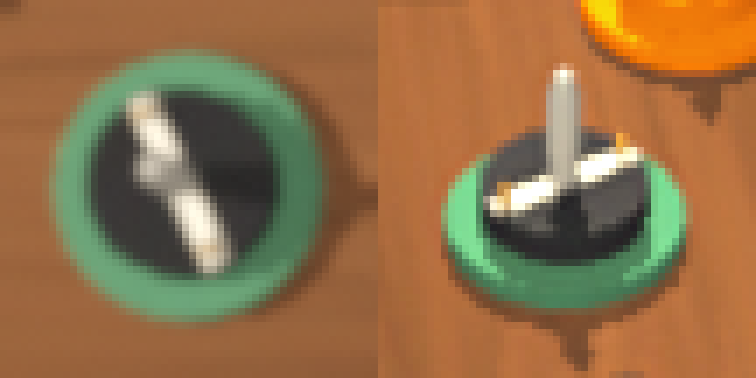

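```bash
cat >> h.py <<'E'
def rect(n,im,cx,cy,z,half=60,s=3):
    # ortho image: col = (cy+half-y)*s, row=(cx+half-x)*s
    N=int(2*half*s); g=np.arange(N)/s
    Y,X=np.meshgrid(cy+half-g,cx+half-g)
    uv=w2p(n,np.c_[X.ravel(),Y.ravel(),np.full(X.size,z)]).reshape(N,N,2).astype(np.float32)
    return cv2.remap(im,uv[...,0],uv[...,1],cv2.INTER_CUBIC)
E
python3 - <<'E'
from h import *
L=[]
for n in('top','side'):
    im=cv2.imread(f'pics/{n}0.png'); L.append(rect(n,im,614,205,30))
    q=rect(n,im,614,205,30); hsv=cv2.cvtColor(q,cv2.COLOR_BGR2HSV).astype(int)
    m=(hsv[...,1]<75)&(hsv[...,2]>(135 if n=='top' else 150))
    yy,xx=np.mgrid[:360,:360]
    m&=(np.hypot(yy-180,xx-180)<39*3)
    ys,xs=np.nonzero(m); X=614+60-ys/3; Y=205+60-xs/3
    # line fit robust
    vx,vy,x0,y0=cv2.fitLine(np.c_[X,Y].astype(np.float32),cv2.DIST_WELSCH,0,.01,.01).ravel()
    t=(X-x0)*vx+(Y-y0)*vy; d=-(X-x0)*vy+(Y-y0)*vx
    k=abs(d)<5; lo,hi=np.percentile(t[k],[.5,99.5]); mid=(lo+hi)/2
    print(n,'yaw',np.degrees(np.arctan2(vy,vx)),'len',hi-lo,'mid',x0+mid*vx,y0+mid*vy)
for L_ in L: 
    for a in range(0,360,30): cv2.line(L_,(a,0),(a,359),(90,90,90),1); cv2.line(L_,(0,a),(359,a),(90,90,90),1)
cv2.imwrite('pics/c4.png',np.hstack(L))
print('tip side',p2w('side',(239.9,127.2),88), 'tip top',p2w('top',(174.9,192),88))
E
```

```text
top yaw 25.783552 len 75.51318472206586 mid 613.8828688875083 206.87408384753462
side yaw 29.7532 len 73.87810080165661 mid 611.8389395565015 207.31798167147915
tip side [614.22823263 208.81636834  88.        ] tip top [612.80920317 206.9861687   88.        ]
```

View pics/c4.png

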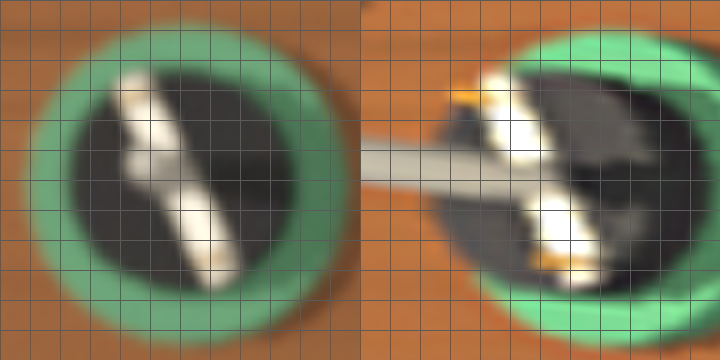

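Run:
```python
from h import *
for n in('top','side'):
    im=cv2.imread(f'pics/{n}0.png'); q=rect(n,im,614,205,30,60,4); hsv=cv2.cvtColor(q,cv2.COLOR_BGR2HSV).astype(float)
    yy,xx=np.mgrid[:480,:480]; X=674-yy/4; Y=265-xx/4
    for th in np.radians([24]):
      for it in range(4):
        c=np.array([613.5,206.8]); e=np.array([np.cos(th),np.sin(th)])
        t=(X-c[0])*e[0]+(Y-c[1])*e[1]; d=-(X-c[0])*e[1]+(Y-c[1])*e[0]
        # weighted profile centre of brightness across line for t-bins
        res=[]
        for t0 in list(range(-34,-10,3))+list(range(13,36,3)):
            k=(abs(t-t0)<1.5)&(abs(d)<9); w=np.clip(hsv[...,2][k]-90,0,None)
            res.append((t0,(w*d[k]).sum()/w.sum()))
        res=np.array(res); p=np.polyfit(res[:,0],res[:,1],1); th+=np.arctan(p[0])
    print(n,np.degrees(th),'offset',p[1],res.round(1).tolist())
```

```text
top 25.619023355412857 offset -0.5131001591546414 [[-34.0, 0.1], [-31.0, -0.1], [-28.0, -0.4], [-25.0, -0.6], [-22.0, -0.8], [-19.0, -0.9], [-16.0, -0.9], [-13.0, -1.0], [13.0, 0.2], [16.0, -0.3], [19.0, -0.8], [22.0, -0.8], [25.0, -0.6], [28.0, -0.3], [31.0, -0.4], [34.0, -0.6]]
side 25.09477245422641 offset -0.6975897439325051 [[-34.0, -0.3], [-31.0, -0.8], [-28.0, -0.8], [-25.0, -0.4], [-22.0, -0.6], [-19.0, -0.6], [-16.0, -0.9], [-13.0, -1.4], [13.0, -0.8], [16.0, -0.7], [19.0, -0.6], [22.0, -1.0], [25.0, -1.1], [28.0, -0.9], [31.0, -0.7], [34.0, 0.3]]
```

The small green spindle is at top px (181,195). The alternatives are the big green one at (195,130) and the orange one at (124,167), both ruled out. For the cork wheel the candidates are (325,251), 493 mm from the base, and (301,210), 581 mm, so I take the first. The plate (251,248), felt (343,194) and collar (178,255) have no rivals. The crops confirm these choices. Next is a planning helper.

```bash
cat > pl.py <<'E'
from h import *
from scipy.spatial.transform import Rotation as Ro
SP=np.array([613.8,206.4]); SY=25.3
def st():
    s=r.read_state(); print('t',round(s['clock'],2),'pos',s['tool_pos'].round(1),'rpy',np.degrees(s['tool_rot']).round(2),'F',s['force'].round(1),'w',round(s['width'],1)); return s
def plan(x,y,z,yaw,grip,smax=.95,dec=2,n=None):
    s=st(); p=s['tool_pos']; R=Ro.from_euler('xyz',s['tool_rot'])
    T=Ro.from_euler('xyz',[np.pi,0,np.radians(yaw)]); tgt=np.array([x,y,z])
    rv=(R.inv()*T).as_rotvec(); d=np.linalg.norm(tgt-p)
    n=n or max(1,int(np.ceil(max(d/30/smax,np.linalg.norm(rv)/.12/smax))))
    rows=[]
    for i in range(n):
        rem=n-i; a=R.inv().apply((tgt-p)/rem)/30; b=(R.inv()*T).as_rotvec()/rem/.12
        a=a.round(dec);b=b.round(dec); rows.append([*(a+0.),*(b+0.),grip])
        p=p+R.apply(a*30); R=R*Ro.from_rotvec(b*.12)
    for i in range(0,n,5): print([float(v) for w in rows[i:i+5] for v in w])
E
python3 -c "
from pl import *
plan(464.8,10.9,90,9.6,0)"
```

```text
t 0.1 pos [252.9 598.2 213.7] rpy [1.7999e+02 9.0000e-02 6.7090e+01] F [-0.   1.   0.4] w 92.0
[-0.66, 0.61, 0.18, 0.0, 0.0, 0.36, 0.0, -0.64, 0.64, 0.18, 0.0, 0.0, 0.36, 0.0, -0.61, 0.67, 0.18, 0.0, 0.0, 0.36, 0.0, -0.58, 0.7, 0.18, 0.0, 0.0, 0.36, 0.0, -0.55, 0.72, 0.18, 0.0, 0.0, 0.36, 0.0]
[-0.52, 0.74, 0.18, 0.0, 0.0, 0.36, 0.0, -0.48, 0.76, 0.18, 0.0, 0.0, 0.36, 0.0, -0.45, 0.78, 0.18, 0.0, 0.0, 0.37, 0.0, -0.42, 0.8, 0.18, 0.0, 0.0, 0.36, 0.0, -0.38, 0.82, 0.18, 0.0, 0.0, 0.37, 0.0]
[-0.34, 0.84, 0.18, 0.0, 0.0, 0.36, 0.0, -0.31, 0.85, 0.18, 0.0, 0.0, 0.37, 0.0, -0.27, 0.86, 0.18, 0.0, 0.0, 0.36, 0.0, -0.23, 0.88, 0.18, 0.0, 0.0, 0.37, 0.0, -0.19, 0.88, 0.18, 0.0, 0.0, 0.36, 0.0]
[-0.15, 0.89, 0.18, 0.0, 0.0, 0.37, 0.0, -0.12, 0.9, 0.18, 0.0, 0.0, 0.36, 0.0, -0.08, 0.9, 0.18, 0.0, 0.0, 0.37, 0.0, -0.03, 0.91, 0.18, 0.0, 0.0, 0.36, 0.0, 0.0, 0.91, 0.18, 0.0, 0.0, 0.37, 0.0]
[0.05, 0.9, 0.18, 0.0, 0.0, 0.36, 0.0, 0.08, 0.9, 0.19, 0.01, 0.0, 0.37, 0.0, 0.12, 0.9, 0.18, 0.0, 0.01, 0.36, 0.0]
```

>>> {"method": "send_rows", "body": {"rows": [-0.66, 0.61, 0.18, 0, 0, 0.36, 0, -0.64, 0.64, 0.18, 0, 0, 0.36, 0, -0.61, 0.67, 0.18, 0, 0, 0.36, 0, -0.58, 0.7, 0.18, 0, 0, 0.36, 0, -0.55, 0.72, 0.18, 0, 0, 0.36, 0]}}

```text
clock: 0.6
tool_pos: [299.2, 469.7, 187.0]
tool_rot: [3.141, 0.001, 0.953]
force: [0.8, -0.1, -0.1]
width: 91.7
```

>>> {"method": "send_rows", "body": {"rows": [-0.52, 0.74, 0.18, 0, 0, 0.36, 0, -0.48, 0.76, 0.18, 0, 0, 0.36, 0, -0.45, 0.78, 0.18, 0, 0, 0.37, 0, -0.42, 0.8, 0.18, 0, 0, 0.36, 0, -0.38, 0.82, 0.18, 0, 0, 0.37, 0]}}

```text
clock: 1.1
tool_pos: [344.9, 342.4, 160.2]
tool_rot: [3.142, 0.0, 0.735]
force: [-0.1, 0.7, -0.0]
width: 92.3
```

>>> {"method": "send_rows", "body": {"rows": [-0.34, 0.84, 0.18, 0, 0, 0.36, 0, -0.31, 0.85, 0.18, 0, 0, 0.37, 0, -0.27, 0.86, 0.18, 0, 0, 0.36, 0, -0.23, 0.88, 0.18, 0, 0, 0.37, 0, -0.19, 0.88, 0.18, 0, 0, 0.36, 0]}}

```text
clock: 1.6
tool_pos: [391.1, 214.9, 133.3]
tool_rot: [3.142, 0.0, 0.516]
force: [0.2, 0.4, 0.6]
width: 92.1
```

>>> {"method": "send_rows", "body": {"rows": [-0.15, 0.89, 0.18, 0, 0, 0.37, 0, -0.12, 0.9, 0.18, 0, 0, 0.36, 0, -0.08, 0.9, 0.18, 0, 0, 0.37, 0, -0.03, 0.91, 0.18, 0, 0, 0.36, 0, 0, 0.91, 0.18, 0, 0, 0.37, 0]}}

```text
clock: 2.1
tool_pos: [437.3, 87.1, 106.3]
tool_rot: [-3.142, 0.0, 0.297]
force: [-0.2, -0.1, -0.3]
width: 91.8
```

>>> {"method": "send_rows", "body": {"rows": [0.05, 0.9, 0.18, 0, 0, 0.36, 0, 0.08, 0.9, 0.19, 0, 0, 0.37, 0, 0.12, 0.9, 0.18, 0, 0, 0.36, 0, 0, 0, 0, 0, 0, 0, 0, 0, 0, 0, 0, 0, 0, 0]}}

```text
clock: 2.6
tool_pos: [464.5, 11.4, 89.8]
tool_rot: [-3.142, 0.001, 0.167]
force: [0.7, 1.7, 0.1]
width: 91.8
```

```bash
python3 -c "
from pl import *
plan(464.8,10.9,24,9.6,0,dec=3)"
```

```text
t 2.6 pos [464.5  11.4  89.8] rpy [-1.80e+02  5.00e-02  9.56e+00] F [0.7 1.7 0.1] w 91.8
[0.003, 0.006, 0.731, 0.0, 0.003, -0.002, 0.0, 0.002, 0.006, 0.731, 0.0, 0.002, -0.002, 0.0, 0.002, 0.006, 0.731, -0.001, 0.003, -0.001, 0.0]
```

>>> {"method": "send_rows", "body": {"rows": [0, 0.01, 0.73, 0, 0, 0, 0, 0, 0.01, 0.73, 0, 0, 0, 0, 0, 0, 0.73, 0, 0, 0, 0, 0, 0, 0, 0, 0, 0, 0]}}

```text
clock: 3.0
tool_pos: [462.7, 12.3, 22.5]
tool_rot: [-3.141, 0.005, 0.17]
force: [0.1, -0.8, 0.2]
width: 91.6
```

```bash
python3 -c "
from pl import *
st()
L=[]
for n in('top','side'):
    im=r.grab_frame(n); cv2.imwrite(f'pics/{n}1.png',im[:,:,::-1]); L.append(rect(n,im[:,:,::-1],465,11,12,75,2.5))
cv2.imwrite('pics/c5.png',np.hstack(L))
"
```

```text
t 3.0 pos [462.7  12.3  22.5] rpy [-179.96    0.28    9.76] F [ 0.1 -0.8  0.2] w 91.6
```

View pics/c5.png

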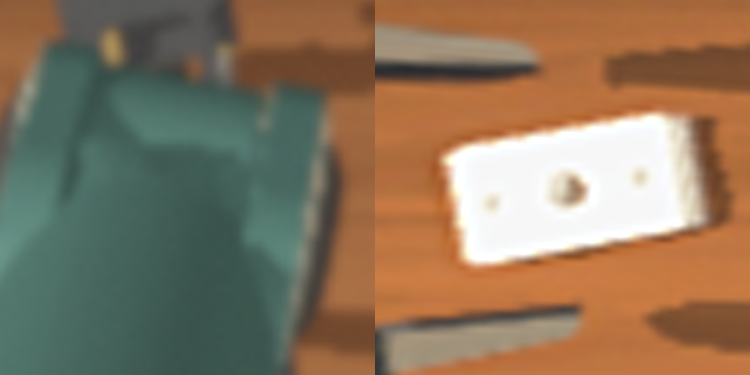

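```bash
python3 -c "
from pl import *
plan(464.8,10.9,4.5,9.6,0,dec=3)"
```

```text
t 3.1 pos [464.7  11.9  24.6] rpy [-1.7998e+02  4.0000e-02  9.7000e+00] F [-0.4 -0.2  0.2] w 92.0
[-0.001, 0.032, 0.669, -0.003, 0.006, 0.014, 0.0]
```

>>> {"method": "send_rows", "body": {"rows": [0, 0.04, 0.34, 0, 0, 0.01, 0, 0, 0.01, 0.33, 0, 0, 0, 0, 0, 0, 0, 0, 0, 0, 0, 0, 0, 0, 0, 0, 0, 0]}}

```text
clock: 3.5
tool_pos: [465.1, 9.4, 4.2]
tool_rot: [-3.142, 0.0, 0.166]
force: [0.1, -0.9, 0.2]
width: 92.2
```

>>> {"method": "send_rows", "body": {"rows": [0, 0, 0, 0, 0, 0, 255, 0, 0, 0, 0, 0, 0, 255, 0, 0, 0, 0, 0, 0, 255, 0, 0, 0, 0, 0, 0, 255, 0, 0, 0, 0, 0, 0, 255]}}

```text
clock: 4.0
tool_pos: [465.3, 9.6, 4.4]
tool_rot: [-3.142, -0.0, 0.167]
force: [0.1, 1.0, -0.1]
width: 53.9
```

>>> {"method": "send_rows", "body": {"rows": [0, 0, 0, 0, 0, 0, 255, 0, 0, 0, 0, 0, 0, 255]}}

```text
clock: 4.2
tool_pos: [465.2, 9.6, 4.3]
tool_rot: [-3.142, -0.0, 0.166]
force: [0.6, 0.5, 0.3]
width: 43.6
```

>>> {"method": "send_rows", "body": {"rows": [0, 0, -0.5, 0, 0, 0, 255, 0, 0, -0.9, 0, 0, 0, 255, 0, 0, -0.9, 0, 0, 0, 255, 0, 0, -0.9, 0, 0, 0, 255, 0, 0, -0.5, 0, 0, 0, 255]}}

```text
clock: 4.7
tool_pos: [465.8, 9.6, 117.0]
tool_rot: [-3.141, -0.002, 0.166]
force: [0.0, 0.2, -1.9]
width: 43.6
```

```bash
python3 -c "
from pl import *
plan(613.8,206.4,125,-64.7,255)"
```

```text
t 4.7 pos [465.8   9.6 117. ] rpy [-1.7999e+02 -1.2000e-01  9.5300e+00] F [ 0.   0.2 -1.9] w 43.6
[0.5, -0.47, -0.02, 0.0, 0.0, 0.9, 255.0, 0.44, -0.52, -0.02, 0.0, 0.0, 0.9, 255.0, 0.38, -0.57, -0.02, 0.0, 0.0, 0.9, 255.0, 0.32, -0.6, -0.02, 0.0, 0.0, 0.9, 255.0, 0.25, -0.64, -0.02, 0.0, 0.0, 0.9, 255.0]
[0.18, -0.66, -0.02, 0.0, 0.0, 0.9, 255.0, 0.11, -0.67, -0.02, 0.0, 0.0, 0.9, 255.0, 0.04, -0.68, -0.02, 0.0, 0.0, 0.9, 255.0, -0.04, -0.69, -0.02, 0.0, 0.0, 0.9, 255.0, -0.11, -0.68, -0.02, -0.01, 0.0, 0.9, 255.0]
[-0.18, -0.66, -0.03, 0.0, 0.0, 0.9, 255.0, -0.24, -0.64, -0.02, -0.01, -0.01, 0.9, 255.0]
```

>>> {"method": "send_rows", "body": {"rows": [0.5, -0.47, -0.02, 0, 0, 0.9, 255, 0.44, -0.52, -0.02, 0, 0, 0.9, 255, 0.38, -0.57, -0.02, 0, 0, 0.9, 255, 0.32, -0.6, -0.02, 0, 0, 0.9, 255, 0.25, -0.64, -0.02, 0, 0, 0.9, 255]}}

```text
clock: 5.2
tool_pos: [526.8, 92.3, 118.1]
tool_rot: [3.141, 0.0, -0.378]
force: [0.7, 0.6, -1.7]
width: 43.2
```

>>> {"method": "send_rows", "body": {"rows": [0.18, -0.66, -0.02, 0, 0, 0.9, 255, 0.11, -0.67, -0.02, 0, 0, 0.9, 255, 0.04, -0.68, -0.02, 0, 0, 0.9, 255, -0.04, -0.69, -0.02, 0, 0, 0.9, 255, -0.11, -0.68, -0.02, 0, 0, 0.9, 255]}}

```text
clock: 5.7
tool_pos: [588.4, 174.5, 120.8]
tool_rot: [3.141, 0.0, -0.918]
force: [-0.5, 0.1, -1.9]
width: 43.8
```

>>> {"method": "send_rows", "body": {"rows": [-0.18, -0.66, -0.03, 0, 0, 0.9, 255, -0.24, -0.64, -0.02, 0, 0, 0.9, 255, 0, 0, 0, 0, 0, 0, 255, 0, 0, 0, 0, 0, 0, 255]}}

```text
clock: 6.1
tool_pos: [612.5, 205.9, 122.0]
tool_rot: [3.14, -0.001, -1.127]
force: [0.9, -0.7, -1.5]
width: 43.5
```

```bash
python3 -c "
from pl import *
s=st()
for n in('top','side'):
    im=r.grab_frame(n); cv2.imwrite(f'pics/{n}2.png',im[:,:,::-1])
    c=w2p(n,[613,206,90])[0].astype(int); 
    crop(im,max(c[0]-50,0),max(c[1]-50,0),c[0]+50,c[1]+50,4,f'pics/{n}2c.png')
a=cv2.imread('pics/top2c.png');b=cv2.imread('pics/side2c.png');cv2.imwrite('pics/c6.png',np.hstack([a,b]))
st()
"
```

```text
t 6.1 pos [612.5 205.9 122. ] rpy [ 1.7989e+02 -3.0000e-02 -6.4570e+01] F [ 0.9 -0.7 -1.5] w 43.5
t 6.2 pos [612.6 205.  122.5] rpy [ 1.7993e+02 -1.0000e-02 -6.4710e+01] F [-0.2  0.4 -1. ] w 43.7
```

View pics/c6.png

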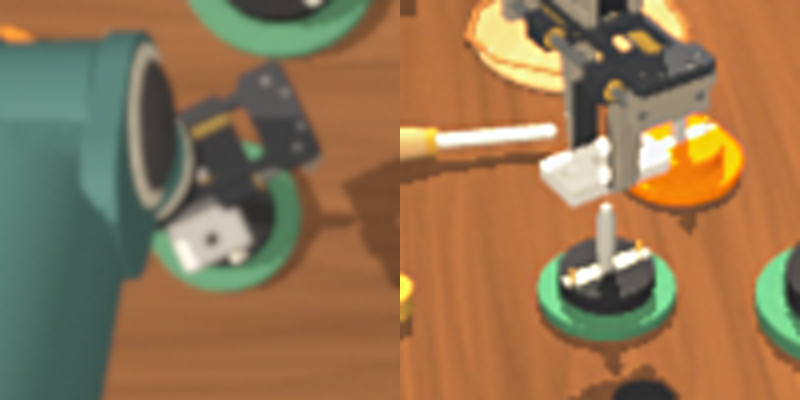

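```bash
cat > ov.py <<'E'
from pl import *
def overlay(tag,out,items,ctr,half=32,s=6):
    L=[]
    for n in('top','side'):
        im=cv2.imread(f'pics/{n}{tag}.png'); c=w2p(n,ctr)[0].round().astype(int); u0,v0=max(c[0]-half,0),max(c[1]-half,0)
        q=cv2.resize(im[v0:v0+2*half,u0:u0+2*half],None,fx=s,fy=s,interpolation=cv2.INTER_CUBIC)
        L.append(q.copy())
        for pts,col in items:
            uv=((w2p(n,pts)-[u0,v0]+.5)*s).round().astype(np.int32); cv2.polylines(q,[uv.reshape(-1,1,2)],True,col,1)
        L.append(q)
    cv2.imwrite(out,np.vstack([np.hstack(L[:2]),np.hstack(L[2:])]) )
def circ(x,y,z,rad): return cyl(x,y,z,z,rad)[:40]*1 if 0 else cyl(x,y,z,z,rad)[:60]
def rectp(x,y,z,yaw): b=box(x,y,z,z,84,44,np.radians(yaw))[:4]; return b[[0,1,3,2]]
E
python3 - <<'E'
from ov import *
x,y,z=612.6,205.4,130; yaw=25.35; c,s=np.cos(np.radians(yaw)),np.sin(np.radians(yaw))
it=[(rectp(x,y,z,yaw),(0,0,255)),(rectp(x,y,z-12,yaw),(255,0,0))]+[(circ(x+k*30*c,y+k*30*s,z,5),(0,255,0)) for k in(-1,1)]
overlay('2','pics/c7.png',it,(612,206,120),25,7)
E
```

```text
(no output)
```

View pics/c7.png

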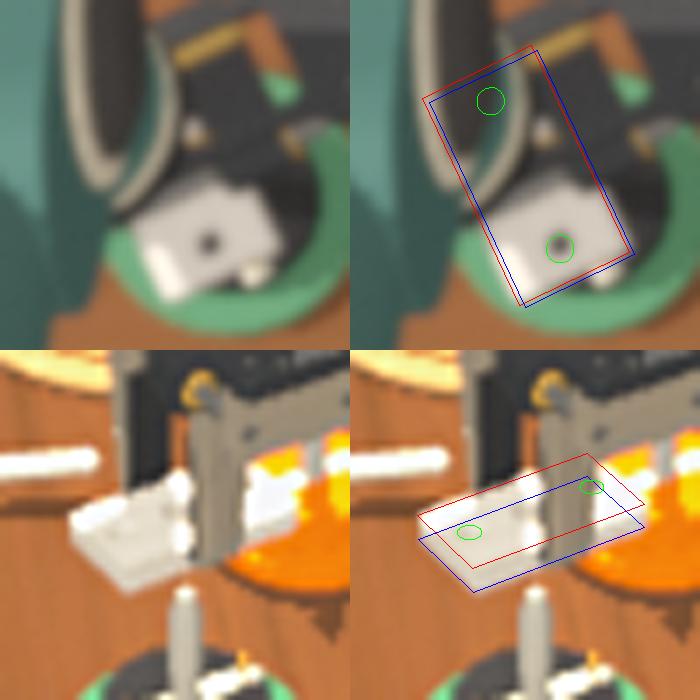

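```bash
python3 -c "
from pl import *
plan(613.6,206.2,97,-64.7,255,n=3,dec=3)"
```

```text
t 6.2 pos [612.6 205.  122.5] rpy [ 1.7993e+02 -1.0000e-02 -6.4710e+01] F [-0.2  0.4 -1. ] w 43.7
[-0.008, -0.016, 0.284, 0.004, 0.0, -0.001, 255.0, -0.007, -0.016, 0.283, 0.003, -0.001, 0.0, 255.0, -0.008, -0.016, 0.284, 0.004, 0.0, -0.001, 255.0]
```

>>> {"method": "send_rows", "body": {"rows": [-0.005, -0.014, 0.28, 0, 0, 0, 255, -0.005, -0.014, 0.28, 0, 0, 0, 255, 0, -0.014, 0.28, 0, 0, 0, 255, 0, 0, 0, 0, 0, 0, 255]}}

```text
clock: 6.6
tool_pos: [613.2, 206.7, 95.8]
tool_rot: [3.139, 0.0, -1.13]
force: [-0.1, 0.7, -1.5]
width: 43.5
```

>>> {"method": "send_rows", "body": {"rows": [0, 0, 0, 0, 0, 0, 255]}}

```text
clock: 6.7
tool_pos: [614.2, 206.9, 97.1]
tool_rot: [3.141, -0.0, -1.13]
force: [-0.6, -0.4, -1.1]
width: 43.2
```

Run:
```python
from ov import *
st()
for n in('top','side'):
    im=r.grab_frame(n); cv2.imwrite(f'pics/{n}3.png',im[:,:,::-1])
s=st(); x,y,z=s['tool_pos'];z+=7.7; yaw=25.35; c,s=np.cos(np.radians(yaw)),np.sin(np.radians(yaw))
it=[(rectp(x,y,z,yaw),(0,0,255)),(rectp(x,y,z-12,yaw),(255,0,0))]+[(circ(x+k*30*c,y+k*30*s,z,5),(0,255,0)) for k in(-1,1)]+[(circ(613.8,206.4,88,3),(255,0,255))]
overlay('3','pics/c8.png',it,(612,206,100),25,7)
```

```text
t 6.7 pos [614.2 206.9  97.1] rpy [ 1.7996e+02 -1.0000e-02 -6.4720e+01] F [-0.6 -0.4 -1.1] w 43.2
t 6.8 pos [614.6 207.1  97.8] rpy [-1.7998e+02 -1.0000e-02 -6.4710e+01] F [-0.  -0.2 -0.5] w 43.7
```

View pics/c8.png

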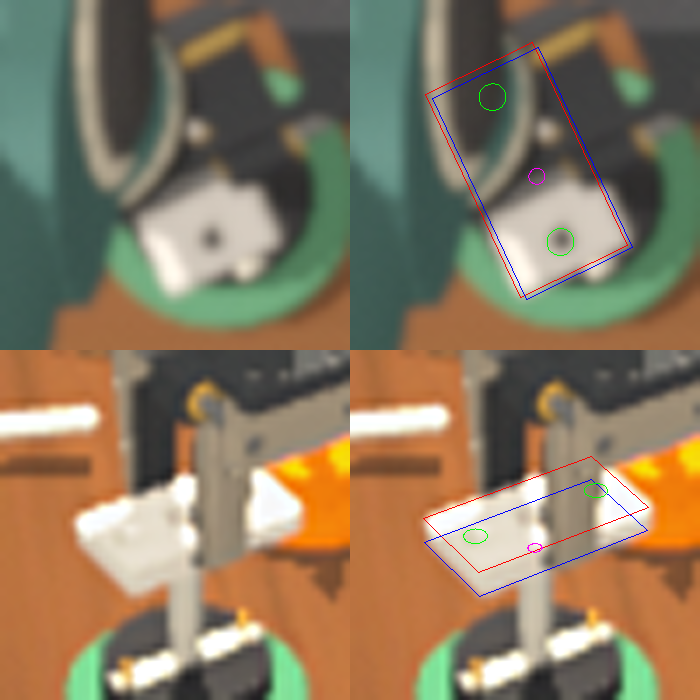

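>>> {"method": "send_rows", "body": {"rows": [0, 0.01, 0.25, 0, 0, 0, 255, 0, 0, 0.25, 0, 0, 0, 255, 0, 0, 0, 0, 0, 0, 255]}}

```text
clock: 7.1
tool_pos: [613.1, 206.9, 81.1]
tool_rot: [3.139, 0.0, -1.129]
force: [-1.2, -1.1, -1.2]
width: 43.5
```

>>> {"method": "send_rows", "body": {"rows": [0, 0, 0.2, 0, 0, 0, 255, 0, 0, 0.2, 0, 0, 0, 255, 0, 0, 0, 0, 0, 0, 255]}}

```text
clock: 7.4
tool_pos: [613.5, 206.9, 69.5]
tool_rot: [3.14, 0.0, -1.13]
force: [-1.7, 0.3, -1.0]
width: 43.4
```

>>> {"method": "send_rows", "body": {"rows": [0, 0, 0.25, 0, 0, 0, 255, 0, 0, 0.25, 0, 0, 0, 255, 0, 0, 0, 0, 0, 0, 255]}}

```text
clock: 7.7
tool_pos: [613.4, 206.9, 54.2]
tool_rot: [3.14, 0.0, -1.129]
force: [-0.0, 0.6, -1.0]
width: 43.6
```

>>> {"method": "send_rows", "body": {"rows": [0, 0, 0.2, 0, 0, 0, 255, 0, 0, 0.05, 0, 0, 0, 255, 0, 0, 0, 0, 0, 0, 255]}}

```text
clock: 8.0
tool_pos: [614.2, 207.1, 47.8]
tool_rot: [-3.142, -0.0, -1.129]
force: [0.1, -0.1, -0.1]
width: 43.9
```

Run:
```python
from ov import *
st()
for n in('top','side'):
    im=r.grab_frame(n); cv2.imwrite(f'pics/{n}4.png',im[:,:,::-1])
s=st(); x,y,z=s['tool_pos'];z+=7.7; yaw=25.35; c,s=np.cos(np.radians(yaw)),np.sin(np.radians(yaw))
it=[(rectp(x,y,z,yaw),(0,0,255)),(rectp(x,y,z-12,yaw),(255,0,0))]+[(circ(x+k*30*c,y+k*30*s,z,5),(0,255,0)) for k in(-1,1)]+[(circ(613.8,206.4,88,3),(255,0,255))]
overlay('4','pics/c9.png',it,(612,206,50),25,7)
```

```text
t 8.0 pos [614.2 207.1  47.8] rpy [-179.99   -0.    -64.71] F [ 0.1 -0.1 -0.1] w 43.9
t 8.1 pos [614.2 207.   48.2] rpy [-179.99   -0.    -64.71] F [-0.3 -0.7 -1.7] w 43.1
```

View pics/c9.png

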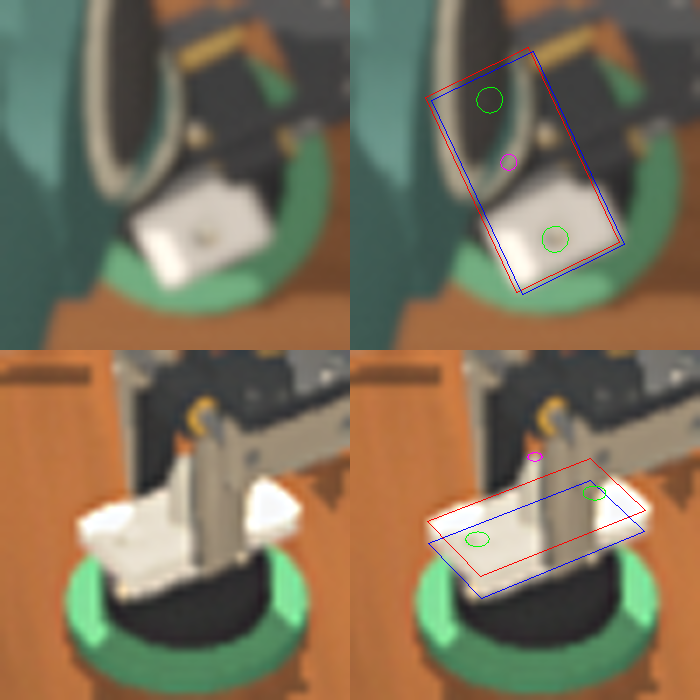

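>>> {"method": "send_rows", "body": {"rows": [0, 0, 0.1, 0, 0, 0, 255, 0, 0, 0.1, 0, 0, 0, 255, 0, 0, 0.1, 0, 0, 0, 255, 0, 0, 0, 0, 0, 0, 255]}}

```text
clock: 8.5
tool_pos: [614.0, 207.1, 38.6]
tool_rot: [3.141, -0.0, -1.129]
force: [0.3, -0.1, -1.0]
width: 43.5
```

>>> {"method": "send_rows", "body": {"rows": [0, 0, 0.07, 0, 0, 0, 255, 0, 0, 0.05, 0, 0, 0, 255, 0, 0, 0, 0, 0, 0, 255]}}

```text
clock: 8.8
tool_pos: [614.1, 207.1, 35.3]
tool_rot: [-3.142, -0.0, -1.129]
force: [-0.1, -0.6, -1.8]
width: 43.6
```

>>> {"method": "send_rows", "body": {"rows": [0, 0, 0.02, 0, 0, 0, 255, 0, 0, 0, 0, 0, 0, 255]}}

```text
clock: 9.0
tool_pos: [614.2, 207.1, 34.9]
tool_rot: [-3.141, -0.0, -1.129]
force: [-0.3, -0.6, -2.1]
width: 43.0
```

>>> {"method": "send_rows", "body": {"rows": [0, 0, 0.02, 0, 0, 0, 255, 0, 0, 0, 0, 0, 0, 255]}}

```text
clock: 9.2
tool_pos: [614.2, 207.0, 34.4]
tool_rot: [-3.141, 0.0, -1.129]
force: [-0.5, -0.3, 0.2]
width: 43.7
```

>>> {"method": "send_rows", "body": {"rows": [0, 0, 0.02, 0, 0, 0, 255, 0, 0, 0, 0, 0, 0, 255]}}

```text
clock: 9.4
tool_pos: [614.2, 207.0, 34.4]
tool_rot: [-3.141, 0.0, -1.13]
force: [-2.5, -0.3, 5.6]
width: 43.6
```

>>> {"method": "send_rows", "body": {"rows": [0, 0, 0, 0, 0, 0, 120, 0, 0, 0, 0, 0, 0, 60, 0, 0, 0, 0, 0, 0, 0, 0, 0, 0, 0, 0, 0, 0]}}

```text
clock: 9.8
tool_pos: [614.2, 207.1, 33.6]
tool_rot: [-3.142, -0.0, -1.129]
force: [-0.7, 0.1, -0.4]
width: 70.4
```

>>> {"method": "send_rows", "body": {"rows": [0, 0, -0.4, 0, 0, 0, 0, 0, 0, -0.8, 0, 0, 0, 0, 0, 0, -0.8, 0, 0, 0, 0, 0, 0, -0.8, 0, 0, 0, 0]}}

```text
clock: 10.2
tool_pos: [614.3, 206.9, 119.4]
tool_rot: [-3.141, -0.0, -1.13]
force: [-0.0, -0.5, 0.1]
width: 91.7
```

Run:
```python
from ov import *
st()
for n in('top','side'):
    im=r.grab_frame(n); cv2.imwrite(f'pics/{n}5.png',im[:,:,::-1])
overlay('5','pics/c10.png',[],(612,206,50),28,7)
plan(454.9,-190.5,90,-24,0)
```

```text
t 10.2 pos [614.3 206.9 119.4] rpy [-1.7997e+02 -1.0000e-02 -6.4730e+01] F [-0.  -0.5  0.1] w 91.7
t 10.3 pos [616.7 207.5 122. ] rpy [-1.796e+02 -2.000e-02 -6.473e+01] F [-0.6 -0.5  0.8] w 92.1
[0.61, 0.66, 0.06, 0.0, 0.0, -0.37, 0.0, 0.58, 0.69, 0.06, 0.0, 0.0, -0.37, 0.0, 0.54, 0.71, 0.06, 0.0, 0.0, -0.37, 0.0, 0.51, 0.73, 0.06, 0.0, 0.0, -0.37, 0.0, 0.48, 0.76, 0.06, 0.0, 0.0, -0.37, 0.0]
[0.45, 0.78, 0.06, 0.0, 0.0, -0.37, 0.0, 0.41, 0.79, 0.06, -0.01, 0.0, -0.37, 0.0, 0.38, 0.81, 0.06, 0.0, 0.0, -0.37, 0.0, 0.34, 0.83, 0.07, 0.0, 0.0, -0.37, 0.0, 0.3, 0.84, 0.06, -0.01, 0.0, -0.37, 0.0]
[0.26, 0.86, 0.07, 0.0, 0.0, -0.37, 0.0, 0.23, 0.87, 0.07, -0.01, -0.01, -0.37, 0.0, 0.19, 0.87, 0.07, 0.0, 0.0, -0.37, 0.0, 0.15, 0.88, 0.06, -0.01, -0.01, -0.37, 0.0, 0.1, 0.89, 0.07, 0.0, 0.0, -0.37, 0.0]
[0.07, 0.89, 0.06, -0.01, -0.01, -0.37, 0.0]
```

View pics/c10.png

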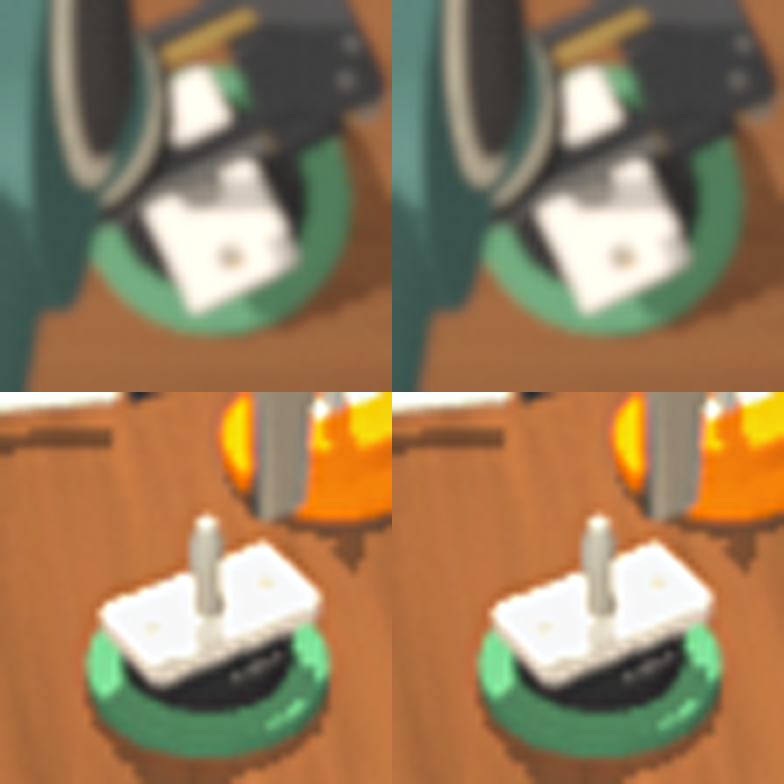

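Run:
```python
from pl import *
plan(454.9,-190.5,85,-64.7,0)
```

```text
t 10.3 pos [616.7 207.5 122. ] rpy [-1.796e+02 -2.000e-02 -6.473e+01] F [-0.6 -0.5  0.8] w 92.1
[0.61, 0.66, 0.07, 0.0, 0.0, 0.0, 0.0, 0.61, 0.66, 0.07, 0.0, 0.0, 0.0, 0.0, 0.61, 0.66, 0.07, 0.0, 0.0, 0.0, 0.0, 0.6, 0.66, 0.07, 0.0, 0.0, 0.0, 0.0, 0.61, 0.66, 0.07, 0.0, 0.0, 0.0, 0.0]
[0.6, 0.66, 0.07, -0.01, 0.0, 0.0, 0.0, 0.61, 0.66, 0.07, 0.0, 0.0, 0.0, 0.0, 0.6, 0.66, 0.08, -0.01, 0.0, 0.0, 0.0, 0.61, 0.66, 0.08, 0.0, 0.0, 0.0, 0.0, 0.6, 0.66, 0.08, -0.01, 0.0, 0.0, 0.0]
[0.61, 0.66, 0.08, 0.0, 0.0, 0.0, 0.0, 0.6, 0.66, 0.07, -0.01, 0.0, 0.0, 0.0, 0.61, 0.66, 0.08, 0.0, 0.0, 0.0, 0.0, 0.6, 0.66, 0.07, -0.01, 0.0, 0.0, 0.0, 0.61, 0.65, 0.08, 0.0, 0.0, 0.0, 0.0]
[0.6, 0.66, 0.08, -0.01, 0.0, 0.0, 0.0]
```

>>> {"method": "send_rows", "body": {"rows": [0.61, 0.66, 0.07, 0, 0, 0, 0, 0.61, 0.66, 0.07, 0, 0, 0, 0, 0.61, 0.66, 0.07, 0, 0, 0, 0, 0.6, 0.66, 0.07, 0, 0, 0, 0, 0.61, 0.66, 0.07, 0, 0, 0, 0]}}

```text
clock: 10.8
tool_pos: [562.7, 81.3, 106.9]
tool_rot: [3.141, 0.0, -1.129]
force: [0.6, 0.3, 0.3]
width: 91.8
```

>>> {"method": "send_rows", "body": {"rows": [0.6, 0.66, 0.07, 0, 0, 0, 0, 0.61, 0.66, 0.07, 0, 0, 0, 0, 0.6, 0.66, 0.08, 0, 0, 0, 0, 0.61, 0.66, 0.08, 0, 0, 0, 0, 0.6, 0.66, 0.08, 0, 0, 0, 0]}}

```text
clock: 11.3
tool_pos: [512.0, -42.9, 95.5]
tool_rot: [3.141, 0.0, -1.129]
force: [-0.4, -0.7, -0.4]
width: 91.9
```

>>> {"method": "send_rows", "body": {"rows": [0.61, 0.66, 0.08, 0, 0, 0, 0, 0.6, 0.66, 0.07, 0, 0, 0, 0, 0.61, 0.66, 0.08, 0, 0, 0, 0, 0.6, 0.66, 0.07, 0, 0, 0, 0, 0.61, 0.65, 0.08, 0, 0, 0, 0]}}

```text
clock: 11.8
tool_pos: [461.6, -167.1, 84.2]
tool_rot: [3.142, 0.0, -1.129]
force: [0.8, -0.9, 1.0]
width: 91.6
```

>>> {"method": "send_rows", "body": {"rows": [0.6, 0.66, 0.08, 0, 0, 0, 0, 0, 0, 0, 0, 0, 0, 0, 0, 0, 0, 0, 0, 0, 0]}}

```text
clock: 12.1
tool_pos: [451.8, -191.2, 81.9]
tool_rot: [3.141, 0.0, -1.131]
force: [-0.3, 0.0, -0.7]
width: 91.9
```

Run:
```python
from ov import *
plan(454.9,-190.5,25,-64.7,0,dec=3)
for n in('top','side'):
    im=r.grab_frame(n); cv2.imwrite(f'pics/{n}6.png',im[:,:,::-1])
overlay('6','pics/c11.png',[(circ(454.9,-190.5,16,30),(0,0,255)),(circ(454.9,-190.5,16,9),(0,255,0))],(455,-190,16),28,7)
st()
```

```text
t 12.1 pos [ 451.8 -191.2   81.9] rpy [ 1.7999e+02  2.0000e-02 -6.4800e+01] F [-0.3  0.  -0.7] w 91.9
[0.012, -0.052, 0.948, 0.0, 0.002, -0.007, 0.0, 0.012, -0.051, 0.947, 0.001, 0.001, -0.007, 0.0]
t 12.2 pos [ 452.5 -190.    81.9] rpy [-1.7999e+02  3.0000e-02 -6.4640e+01] F [ 1.8  0.  -0.6] w 91.9
```

View pics/c11.png

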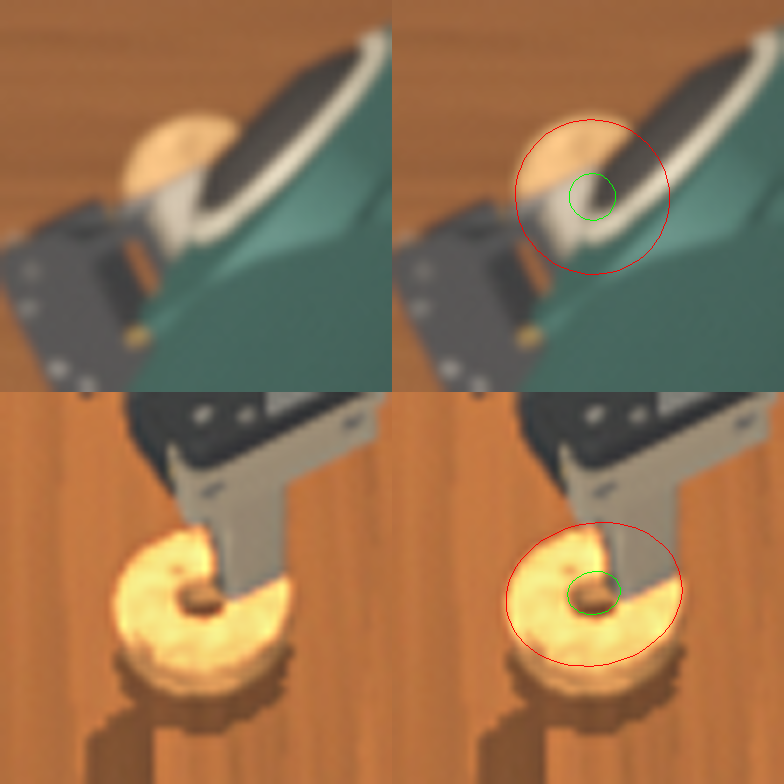

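Run:
```python
from ov import *
plan(455.7,-191.6,25,-64.7,0,dec=3)
```

```text
t 12.2 pos [ 452.5 -190.    81.9] rpy [-1.7999e+02  3.0000e-02 -6.4640e+01] F [ 1.8  0.  -0.6] w 91.9
[0.047, -0.037, 0.948, -0.001, 0.002, 0.005, 0.0, 0.047, -0.037, 0.948, -0.001, 0.002, 0.004, 0.0]
```

>>> {"method": "send_rows", "body": {"rows": [0.04, -0.04, 0.9, 0, 0, 0, 0, 0.04, -0.04, 0.9, 0, 0, 0, 0, 0, 0, 0, 0, 0, 0, 0, 0, 0, 0, 0, 0, 0, 0]}}

```text
clock: 12.6
tool_pos: [455.4, -191.6, 28.1]
tool_rot: [3.141, 0.001, -1.128]
force: [-0.8, -0.5, 0.3]
width: 91.8
```

>>> {"method": "send_rows", "body": {"rows": [0, 0, 0, 0, 0, 0, 0]}}

```text
clock: 12.7
tool_pos: [456.1, -192.1, 29.0]
tool_rot: [-3.14, -0.001, -1.129]
force: [-0.1, 0.6, 0.7]
width: 91.8
```

Run:
```python
from ov import *
plan(455.7,-191.6,4.5,-64.7,0,dec=3)
```

```text
t 12.7 pos [ 456.1 -192.1   29. ] rpy [-1.7993e+02 -6.0000e-02 -6.4680e+01] F [-0.1  0.6  0.7] w 91.8
[-0.022, 0.007, 0.816, -0.01, -0.009, 0.004, 0.0]
```

>>> {"method": "send_rows", "body": {"rows": [0, 0, 0.4, 0, 0, 0, 0, 0, 0, 0.4, 0, 0, 0, 0, 0, 0, 0, 0, 0, 0, 0]}}

```text
clock: 13.0
tool_pos: [454.3, -191.5, 2.6]
tool_rot: [3.14, 0.002, -1.129]
force: [0.1, -0.3, 0.5]
width: 91.7
```

>>> {"method": "send_rows", "body": {"rows": [0, 0, 0, 0, 0, 0, 255, 0, 0, 0, 0, 0, 0, 255, 0, 0, 0, 0, 0, 0, 255, 0, 0, 0, 0, 0, 0, 255, 0, 0, 0, 0, 0, 0, 255]}}

```text
clock: 13.5
tool_pos: [455.5, -192.2, 4.2]
tool_rot: [-3.141, -0.0, -1.13]
force: [-0.4, -0.0, 1.0]
width: 59.1
```

>>> {"method": "send_rows", "body": {"rows": [0, 0, 0, 0, 0, 0, 255, 0, 0, 0, 0, 0, 0, 255]}}

```text
clock: 13.7
tool_pos: [455.5, -192.2, 4.2]
tool_rot: [-3.141, -0.0, -1.129]
force: [-0.7, 0.5, 2.6]
width: 59.2
```

>>> {"method": "send_rows", "body": {"rows": [0, 0, -0.5, 0, 0, 0, 255, 0, 0, -0.9, 0, 0, 0, 255, 0, 0, -0.9, 0, 0, 0, 255, 0, 0, -0.9, 0, 0, 0, 255, 0, 0, -0.5, 0, 0, 0, 255]}}

```text
clock: 14.2
tool_pos: [456.1, -192.6, 117.5]
tool_rot: [-3.139, -0.002, -1.13]
force: [0.5, 0.8, -0.6]
width: 59.0
```

Run:
```python
from ov import *
plan(613.8,206.6,118,-64.7,255)
```

```text
t 14.2 pos [ 456.1 -192.6  117.5] rpy [-1.7986e+02 -9.0000e-02 -6.4730e+01] F [ 0.5  0.8 -0.6] w 59.0
[-0.61, -0.65, 0.0, 0.0, 0.0, 0.0, 255.0, -0.61, -0.65, 0.0, 0.0, 0.0, 0.0, 255.0, -0.61, -0.65, 0.0, 0.0, 0.0, 0.0, 255.0, -0.61, -0.65, 0.0, 0.0, 0.0, 0.0, 255.0, -0.61, -0.65, 0.0, 0.0, 0.0, 0.0, 255.0]
[-0.61, -0.65, 0.0, 0.0, 0.0, 0.0, 255.0, -0.61, -0.65, 0.0, 0.0, 0.0, 0.0, 255.0, -0.61, -0.65, 0.0, 0.0, 0.0, 0.0, 255.0, -0.61, -0.65, 0.0, 0.0, 0.0, 0.0, 255.0, -0.61, -0.65, 0.0, 0.0, 0.0, 0.0, 255.0]
[-0.61, -0.66, 0.0, 0.0, 0.0, 0.0, 255.0, -0.62, -0.65, 0.0, 0.0, 0.0, 0.0, 255.0, -0.61, -0.66, 0.0, -0.01, 0.0, 0.0, 255.0, -0.62, -0.65, 0.0, 0.0, 0.0, 0.0, 255.0, -0.61, -0.66, 0.0, -0.01, -0.01, 0.0, 255.0]
[-0.62, -0.65, -0.01, 0.0, 0.0, 0.0, 255.0]
```

>>> {"method": "send_rows", "body": {"rows": [-0.61, -0.65, 0, 0, 0, 0, 255, -0.61, -0.65, 0, 0, 0, 0, 255, -0.61, -0.65, 0, 0, 0, 0, 255, -0.61, -0.65, 0, 0, 0, 0, 255, -0.61, -0.65, 0, 0, 0, 0, 255]}}

```text
clock: 14.7
tool_pos: [504.4, -66.6, 115.2]
tool_rot: [3.141, 0.0, -1.129]
force: [0.1, -0.4, -0.1]
width: 58.9
```

>>> {"method": "send_rows", "body": {"rows": [-0.61, -0.65, 0, 0, 0, 0, 255, -0.61, -0.65, 0, 0, 0, 0, 255, -0.61, -0.65, 0, 0, 0, 0, 255, -0.61, -0.65, 0, 0, 0, 0, 255, -0.61, -0.65, 0, 0, 0, 0, 255]}}

```text
clock: 15.2
tool_pos: [553.4, 57.7, 115.2]
tool_rot: [3.141, 0.0, -1.129]
force: [0.4, 0.5, 0.1]
width: 58.8
```

>>> {"method": "send_rows", "body": {"rows": [-0.61, -0.66, 0, 0, 0, 0, 255, -0.62, -0.65, 0, 0, 0, 0, 255, -0.61, -0.66, 0, 0, 0, 0, 255, -0.62, -0.65, 0, 0, 0, 0, 255, -0.61, -0.66, 0, 0, 0, 0, 255]}}

```text
clock: 15.7
tool_pos: [603.0, 183.0, 115.1]
tool_rot: [3.141, -0.0, -1.129]
force: [-0.0, -0.3, -1.2]
width: 59.1
```

>>> {"method": "send_rows", "body": {"rows": [-0.6, -0.65, 0, 0, 0, 0, 255, 0, 0, 0, 0, 0, 0, 255, 0, 0, 0, 0, 0, 0, 255, 0, 0, 0, 0, 0, 0, 255]}}

```text
clock: 16.1
tool_pos: [612.6, 204.9, 115.0]
tool_rot: [3.141, -0.001, -1.131]
force: [-0.2, -1.1, 0.5]
width: 59.0
```

```bash
cat > look.py <<'E'
from ov import *
import sys
def look(tag,rad,h,off):
    a=st()['tool_pos']
    for n in('top','side'):
        im=r.grab_frame(n); cv2.imwrite(f'pics/{n}{tag}.png',im[:,:,::-1])
    b=st()['tool_pos']; x,y,z=(a+b)/2; z-=off
    overlay(tag,f'pics/k{tag}.png',[(circ(x,y,z+h,rad),(0,0,255)),(circ(x,y,z,rad),(255,0,0)),(circ(x,y,z+h,9),(0,255,0)),(circ(613.8,206.6,88,3),(255,0,255))],(x,y,z),28,7)
if __name__=='__main__': look(sys.argv[1],*map(float,sys.argv[2:]))
E
python3 look.py 7 30 16 4.2
```

```text
t 16.1 pos [612.6 204.9 115. ] rpy [ 1.7995e+02 -4.0000e-02 -6.4810e+01] F [-0.2 -1.1  0.5] w 59.0
t 16.2 pos [612.9 205.  115.2] rpy [ 1.7998e+02 -1.0000e-02 -6.4830e+01] F [ 0.5  0.7 -0.2] w 58.8
```

View pics/k7.png

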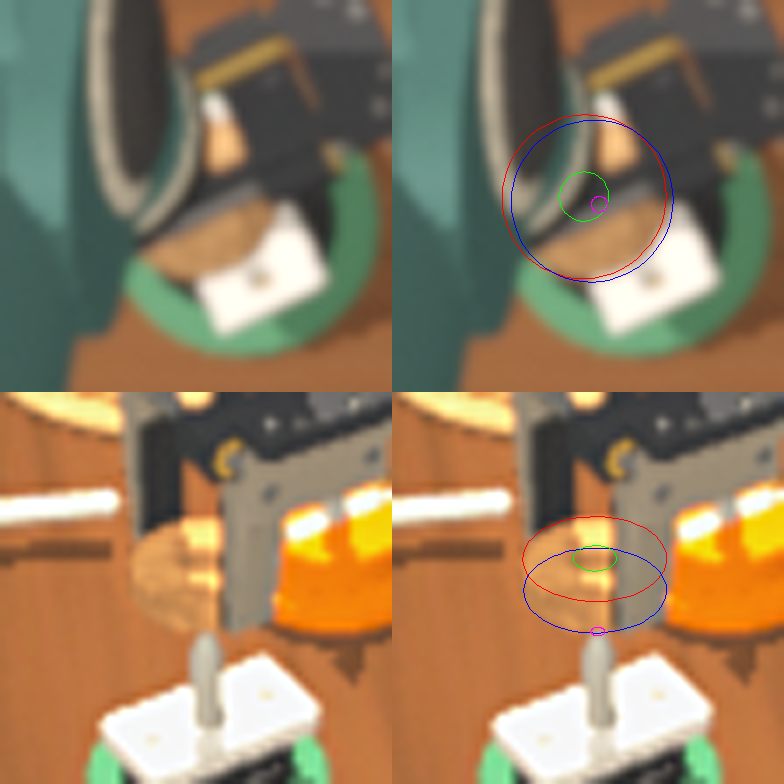

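Run:
```python
from ov import *
plan(613.9,206.7,96,-64.7,255,n=2,dec=3)
```

```text
t 16.2 pos [612.9 205.  115.2] rpy [ 1.7998e+02 -1.0000e-02 -6.4830e+01] F [ 0.5  0.7 -0.2] w 58.8
[-0.018, -0.028, 0.321, 0.001, -0.001, -0.01, 255.0, -0.019, -0.028, 0.32, 0.001, -0.001, -0.009, 255.0]
```

>>> {"method": "send_rows", "body": {"rows": [-0.02, -0.03, 0.32, 0, 0, 0, 255, -0.02, -0.03, 0.32, 0, 0, 0, 255, 0, 0, 0, 0, 0, 0, 255, 0, 0, 0, 0, 0, 0, 255]}}

```text
clock: 16.6
tool_pos: [613.8, 208.1, 95.1]
tool_rot: [3.14, -0.0, -1.13]
force: [0.2, -0.2, -0.6]
width: 59.0
```

>>> {"method": "send_rows", "body": {"rows": [0, 0, 0.15, 0, 0, 0, 255, 0, 0, 0.15, 0, 0, 0, 255, 0, 0, 0.15, 0, 0, 0, 255, 0, 0, 0, 0, 0, 0, 255]}}

```text
clock: 17.0
tool_pos: [613.6, 208.3, 81.5]
tool_rot: [3.14, 0.0, -1.129]
force: [-0.6, -0.5, -0.6]
width: 59.0
```

>>> {"method": "send_rows", "body": {"rows": [0, 0, 0.15, 0, 0, 0, 255, 0, 0, 0.15, 0, 0, 0, 255, 0, 0, 0, 0, 0, 0, 255]}}

```text
clock: 17.3
tool_pos: [613.7, 208.3, 72.5]
tool_rot: [3.14, 0.0, -1.129]
force: [-0.5, 0.0, -1.4]
width: 58.8
```

>>> {"method": "send_rows", "body": {"rows": [0.03, 0.01, 0.2, 0, 0, 0, 255, 0, 0, 0.2, 0, 0, 0, 255, 0, 0, 0.2, 0, 0, 0, 255, 0, 0, 0.1, 0, 0, 0, 255, 0, 0, 0, 0, 0, 0, 255]}}

```text
clock: 17.8
tool_pos: [613.9, 207.3, 51.6]
tool_rot: [3.141, 0.0, -1.129]
force: [-0.6, 1.1, -0.1]
width: 59.0
```

>>> {"method": "send_rows", "body": {"rows": [0, 0, 0.06, 0, 0, 0, 255, 0, 0, 0, 0, 0, 0, 255]}}

```text
clock: 18.0
tool_pos: [614.3, 207.4, 50.5]
tool_rot: [-3.141, -0.0, -1.13]
force: [-0.2, -0.7, -1.1]
width: 59.1
```

>>> {"method": "send_rows", "body": {"rows": [0, 0, 0.08, 0, 0, 0, 255, 0, 0, 0, 0, 0, 0, 255]}}

```text
clock: 18.2
tool_pos: [614.1, 207.5, 47.9]
tool_rot: [3.141, 0.0, -1.129]
force: [0.5, -0.3, 0.3]
width: 59.1
```

>>> {"method": "send_rows", "body": {"rows": [0, 0, 0.03, 0, 0, 0, 255, 0, 0, 0, 0, 0, 0, 255]}}

```text
clock: 18.4
tool_pos: [614.2, 207.4, 47.2]
tool_rot: [-3.142, -0.0, -1.129]
force: [0.8, 0.0, 0.3]
width: 58.4
```

>>> {"method": "send_rows", "body": {"rows": [0, 0, 0.02, 0, 0, 0, 255, 0, 0, 0, 0, 0, 0, 255]}}

```text
clock: 18.6
tool_pos: [614.2, 207.5, 46.6]
tool_rot: [-3.142, 0.0, -1.129]
force: [0.0, 0.9, -0.3]
width: 59.0
```

>>> {"method": "send_rows", "body": {"rows": [0, 0, 0.02, 0, 0, 0, 255, 0, 0, 0, 0, 0, 0, 255]}}

```text
clock: 18.8
tool_pos: [614.3, 207.5, 46.2]
tool_rot: [-3.141, 0.0, -1.129]
force: [-0.8, 0.2, 2.2]
width: 58.3
```

>>> {"method": "send_rows", "body": {"rows": [0, 0, 0.02, 0, 0, 0, 255, 0, 0, 0, 0, 0, 0, 255]}}

```text
clock: 19.0
tool_pos: [614.4, 207.4, 46.2]
tool_rot: [-3.141, 0.0, -1.13]
force: [-2.7, -0.1, 5.9]
width: 59.1
```

>>> {"method": "send_rows", "body": {"rows": [0, 0, -0.01, 0, 0, 0, 160, 0, 0, 0, 0, 0, 0, 60, 0, 0, 0, 0, 0, 0, 0, 0, 0, 0, 0, 0, 0, 0]}}

```text
clock: 19.4
tool_pos: [614.2, 207.4, 45.4]
tool_rot: [3.141, -0.0, -1.129]
force: [0.8, 0.3, -0.7]
width: 81.0
```

>>> {"method": "send_rows", "body": {"rows": [0, 0, -0.4, 0, 0, 0, 0, 0, 0, -0.8, 0, 0, 0, 0, 0, 0, -0.8, 0, 0, 0, 0, 0, 0, -0.6, 0, 0, 0, 0, 0, 0, 0, 0, 0, 0, 0]}}

```text
clock: 19.9
tool_pos: [616.2, 207.8, 126.9]
tool_rot: [-3.136, -0.0, -1.13]
force: [0.4, 0.7, 0.8]
width: 91.7
```

```bash
python3 look.py 8 30 16 84
python3 - <<'E'
from ov import *
plan(611.4,-246,100,-64.7,0)
E
```

```text
t 19.9 pos [616.2 207.8 126.9] rpy [-1.7969e+02 -1.0000e-02 -6.4720e+01] F [0.4 0.7 0.8] w 91.7
t 20.0 pos [614.  207.7 123.7] rpy [-1.7998e+02  2.0000e-02 -6.4700e+01] F [-0.3  0.1 -0.4] w 92.1
t 20.0 pos [614.  207.7 123.7] rpy [-1.7998e+02  2.0000e-02 -6.4700e+01] F [-0.3  0.1 -0.4] w 92.1
[0.85, 0.41, 0.05, 0.0, 0.0, 0.0, 0.0, 0.85, 0.41, 0.05, 0.0, 0.0, 0.0, 0.0, 0.85, 0.41, 0.05, 0.0, 0.0, 0.0, 0.0, 0.85, 0.41, 0.05, 0.0, 0.0, 0.0, 0.0, 0.85, 0.41, 0.05, 0.0, 0.0, 0.0, 0.0]
[0.85, 0.41, 0.05, 0.0, 0.0, 0.0, 0.0, 0.85, 0.41, 0.05, 0.0, 0.0, 0.0, 0.0, 0.85, 0.41, 0.05, 0.0, 0.0, 0.0, 0.0, 0.85, 0.41, 0.05, 0.0, 0.0, 0.0, 0.0, 0.85, 0.41, 0.05, 0.0, 0.0, 0.0, 0.0]
[0.86, 0.41, 0.05, 0.0, 0.0, 0.0, 0.0, 0.85, 0.41, 0.05, 0.0, 0.0, 0.0, 0.0, 0.86, 0.41, 0.05, 0.0, 0.0, 0.0, 0.0, 0.85, 0.4, 0.04, 0.0, 0.0, 0.0, 0.0, 0.86, 0.41, 0.05, 0.0, 0.0, 0.0, 0.0]
[0.85, 0.4, 0.04, 0.0, 0.0, 0.0, 0.0]
```

View pics/k8.png

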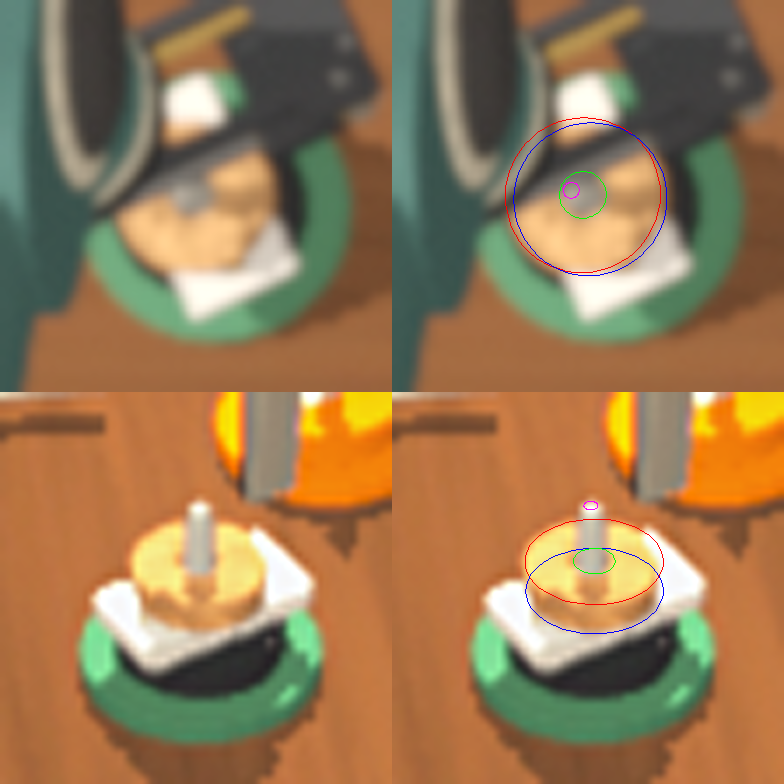

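The cork sits flat on the plate around the spindle, tip at side-crop (200,505). Next is the felt wheel.

>>> {"method": "send_rows", "body": {"rows": [0.85, 0.41, 0.05, 0, 0, 0, 0, 0.85, 0.41, 0.05, 0, 0, 0, 0, 0.85, 0.41, 0.05, 0, 0, 0, 0, 0.85, 0.41, 0.05, 0, 0, 0, 0, 0.85, 0.41, 0.05, 0, 0, 0, 0]}}

```text
clock: 20.5
tool_pos: [612.0, 64.8, 114.6]
tool_rot: [3.139, 0.0, -1.129]
force: [0.2, -0.6, 0.2]
width: 92.2
```

>>> {"method": "send_rows", "body": {"rows": [0.85, 0.41, 0.05, 0, 0, 0, 0, 0.85, 0.41, 0.05, 0, 0, 0, 0, 0.85, 0.41, 0.05, 0, 0, 0, 0, 0.85, 0.41, 0.05, 0, 0, 0, 0, 0.85, 0.41, 0.05, 0, 0, 0, 0]}}

```text
clock: 21.0
tool_pos: [610.8, -76.6, 107.1]
tool_rot: [3.139, 0.001, -1.129]
force: [0.1, 0.3, 0.6]
width: 91.8
```

>>> {"method": "send_rows", "body": {"rows": [0.86, 0.41, 0.05, 0, 0, 0, 0, 0.85, 0.41, 0.05, 0, 0, 0, 0, 0.86, 0.41, 0.05, 0, 0, 0, 0, 0.85, 0.4, 0.04, 0, 0, 0, 0, 0.86, 0.41, 0.05, 0, 0, 0, 0]}}

```text
clock: 21.5
tool_pos: [610.5, -218.5, 99.8]
tool_rot: [3.14, 0.002, -1.129]
force: [0.3, 0.8, 0.9]
width: 91.8
```

>>> {"method": "send_rows", "body": {"rows": [0.85, 0.4, 0.04, 0, 0, 0, 0, 0, 0, 0.5, 0, 0, 0, 0, 0, 0, 0.5, 0, 0, 0, 0, 0, 0, 0, 0, 0, 0, 0, 0, 0, 0, 0, 0, 0, 0]}}

```text
clock: 22.0
tool_pos: [611.3, -244.1, 69.0]
tool_rot: [3.14, 0.002, -1.127]
force: [-0.3, -0.5, 0.4]
width: 92.0
```

Run:
```python
from ov import *
for n in('top','side'):
    im=r.grab_frame(n); cv2.imwrite(f'pics/{n}9.png',im[:,:,::-1])
x,y=611.4,-246
overlay('9','pics/k9.png',[(circ(x,y,14,26),(0,0,255)),(circ(x,y,0,26),(255,0,0)),(circ(x,y,14,9),(0,255,0))],(x,y,10),28,7)
plan(611.4,-246,30,-64.7,0,dec=3)
```

```text
t 22.1 pos [ 612.  -245.    70.4] rpy [-1.7998e+02  1.0000e-02 -6.4620e+01] F [-0.4 -0.2 -0.1] w 91.7
[0.011, 0.016, 0.673, -0.001, 0.001, 0.006, 0.0, 0.011, 0.016, 0.673, -0.001, 0.0, 0.005, 0.0]
```

View pics/k9.png

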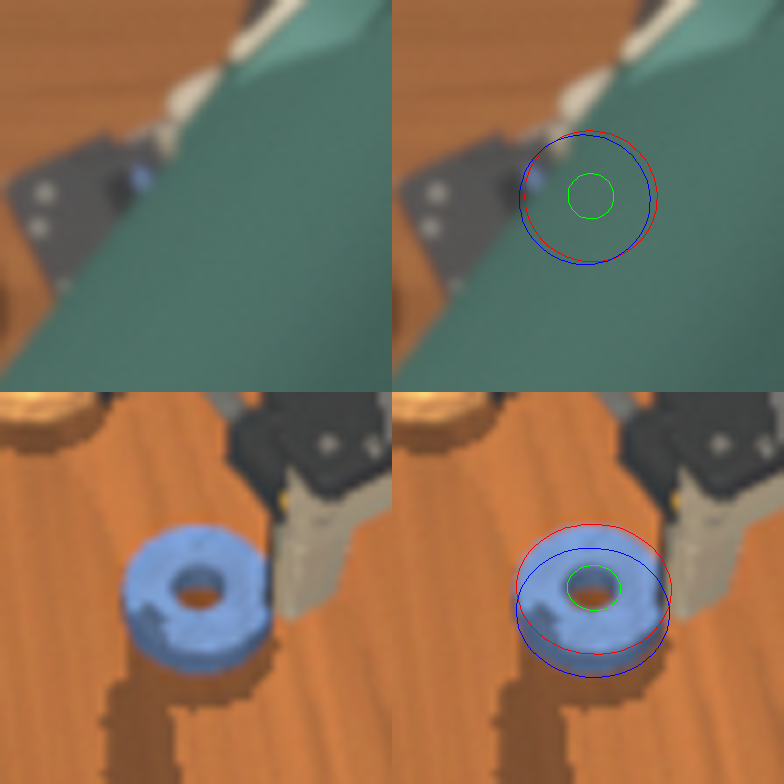

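>>> {"method": "send_rows", "body": {"rows": [0.01, 0.02, 0.65, 0, 0, 0, 0, 0.01, 0.02, 0.65, 0, 0, 0, 0, 0, 0, 0, 0, 0, 0, 0, 0, 0, 0, 0, 0, 0, 0]}}

```text
clock: 22.5
tool_pos: [610.5, -247.0, 31.0]
tool_rot: [3.141, 0.001, -1.129]
force: [-0.3, -0.1, 0.4]
width: 91.8
```

>>> {"method": "send_rows", "body": {"rows": [0, 0, 0, 0, 0, 0, 0]}}

```text
clock: 22.6
tool_pos: [611.2, -247.4, 32.0]
tool_rot: [-3.141, -0.001, -1.129]
force: [0.5, 0.9, -0.3]
width: 91.7
```

Run:
```python
from ov import *
plan(611.2,-246,4.5,-64.7,0,dec=3)
```

```text
t 22.6 pos [ 611.2 -247.4   32. ] rpy [-1.7996e+02 -5.0000e-02 -6.4710e+01] F [ 0.5  0.9 -0.3] w 91.7
[-0.043, -0.021, 0.916, -0.006, -0.007, -0.002, 0.0]
```

>>> {"method": "send_rows", "body": {"rows": [-0.02, -0.01, 0.46, 0, 0, 0, 0, -0.02, -0.01, 0.44, 0, 0, 0, 0, 0, 0, 0, 0, 0, 0, 0, 0, 0, 0, 0, 0, 0, 0]}}

```text
clock: 23.0
tool_pos: [610.2, -245.7, 3.5]
tool_rot: [3.141, 0.001, -1.13]
force: [-0.1, -0.2, -1.5]
width: 91.7
```

>>> {"method": "send_rows", "body": {"rows": [0, 0, 0, 0, 0, 0, 255, 0, 0, 0, 0, 0, 0, 255, 0, 0, 0, 0, 0, 0, 255, 0, 0, 0, 0, 0, 0, 255, 0, 0, 0, 0, 0, 0, 255]}}

```text
clock: 23.5
tool_pos: [610.8, -245.8, 4.5]
tool_rot: [-3.141, -0.0, -1.129]
force: [-0.0, 0.0, 0.5]
width: 53.7
```

>>> {"method": "send_rows", "body": {"rows": [0, 0, 0, 0, 0, 0, 255, 0, 0, 0, 0, 0, 0, 255, 0, 0, 0, 0, 0, 0, 255]}}

```text
clock: 23.8
tool_pos: [610.8, -245.8, 4.5]
tool_rot: [-3.141, -0.0, -1.129]
force: [-0.5, 0.2, 1.0]
width: 51.2
```

>>> {"method": "send_rows", "body": {"rows": [0, 0, -0.5, 0, 0, 0, 255, 0, 0, -0.9, 0, 0, 0, 255, 0, 0, -0.9, 0, 0, 0, 255, 0, 0, -0.9, 0, 0, 0, 255, 0, 0, -0.6, 0, 0, 0, 255]}}

```text
clock: 24.3
tool_pos: [611.4, -246.4, 121.2]
tool_rot: [-3.139, -0.002, -1.13]
force: [0.5, 0.1, 0.6]
width: 51.2
```

Run:
```python
from ov import *
plan(613.9,206.9,118,-64.7,255)
```

```text
t 24.3 pos [ 611.4 -246.4  121.2] rpy [-1.7988e+02 -1.1000e-01 -6.4730e+01] F [0.5 0.1 0.6] w 51.2
[-0.85, -0.41, 0.01, 0.0, 0.0, 0.0, 255.0, -0.85, -0.41, 0.01, 0.0, 0.0, 0.0, 255.0, -0.85, -0.41, 0.01, 0.0, 0.0, 0.0, 255.0, -0.85, -0.41, 0.01, 0.0, 0.0, 0.0, 255.0, -0.85, -0.41, 0.0, 0.0, 0.0, 0.0, 255.0]
[-0.85, -0.41, 0.01, 0.0, 0.0, 0.0, 255.0, -0.85, -0.41, 0.0, 0.0, 0.0, 0.0, 255.0, -0.85, -0.41, 0.01, 0.0, 0.0, 0.0, 255.0, -0.85, -0.41, 0.0, 0.0, 0.0, 0.0, 255.0, -0.85, -0.4, 0.01, 0.0, 0.0, 0.0, 255.0]
[-0.85, -0.41, 0.0, 0.0, 0.0, 0.0, 255.0, -0.86, -0.4, 0.01, 0.0, 0.0, 0.0, 255.0, -0.85, -0.41, 0.0, 0.0, 0.0, 0.0, 255.0, -0.86, -0.4, 0.01, -0.01, -0.01, 0.0, 255.0, -0.85, -0.41, 0.0, 0.0, 0.0, 0.0, 255.0]
[-0.86, -0.4, 0.01, -0.01, -0.01, 0.0, 255.0]
```

>>> {"method": "send_rows", "body": {"rows": [-0.85, -0.41, 0, 0, 0, 0, 255, -0.85, -0.41, 0, 0, 0, 0, 255, -0.85, -0.41, 0, 0, 0, 0, 255, -0.85, -0.41, 0, 0, 0, 0, 255, -0.85, -0.41, 0, 0, 0, 0, 255]}}

```text
clock: 24.8
tool_pos: [611.7, -103.1, 118.7]
tool_rot: [-3.141, 0.0, -1.13]
force: [0.4, -0.4, 0.6]
width: 50.9
```

>>> {"method": "send_rows", "body": {"rows": [-0.85, -0.41, 0, 0, 0, 0, 255, -0.85, -0.41, 0, 0, 0, 0, 255, -0.85, -0.41, 0, 0, 0, 0, 255, -0.85, -0.41, 0, 0, 0, 0, 255, -0.85, -0.4, 0, 0, 0, 0, 255]}}

```text
clock: 25.3
tool_pos: [612.6, 38.4, 118.7]
tool_rot: [-3.141, 0.0, -1.13]
force: [0.7, 0.5, -0.8]
width: 51.1
```

>>> {"method": "send_rows", "body": {"rows": [-0.85, -0.41, 0, 0, 0, 0, 255, -0.86, -0.4, 0, 0, 0, 0, 255, -0.85, -0.41, 0, 0, 0, 0, 255, -0.86, -0.4, 0, 0, 0, 0, 255, -0.85, -0.41, 0, 0, 0, 0, 255]}}

```text
clock: 25.8
tool_pos: [612.8, 180.2, 118.7]
tool_rot: [3.142, 0.0, -1.13]
force: [0.7, -0.5, -0.6]
width: 51.0
```

>>> {"method": "send_rows", "body": {"rows": [-0.86, -0.4, 0, 0, 0, 0, 255, 0, 0, 0, 0, 0, 0, 255, 0, 0, 0, 0, 0, 0, 255, 0, 0, 0, 0, 0, 0, 255]}}

```text
clock: 26.2
tool_pos: [613.1, 205.7, 118.6]
tool_rot: [3.141, -0.001, -1.131]
force: [-0.3, -0.9, 0.1]
width: 51.2
```

```bash
python3 look.py 10 26 14 4.5;  python3 - <<'E'
from ov import *
plan(613.9,206.9,98,-64.7,255,n=2,dec=3)
E
```

```text
t 26.2 pos [613.1 205.7 118.6] rpy [ 1.7999e+02 -5.0000e-02 -6.4820e+01] F [-0.3 -0.9  0.1] w 51.2
t 26.3 pos [613.1 205.6 118.6] rpy [ 1.800e+02 -3.000e-02 -6.486e+01] F [ 0.2 -0.3 -0.1] w 50.9
t 26.3 pos [613.1 205.6 118.6] rpy [ 1.800e+02 -3.000e-02 -6.486e+01] F [ 0.2 -0.3 -0.1] w 50.9
[-0.014, -0.02, 0.343, 0.0, -0.002, -0.011, 255.0, -0.014, -0.021, 0.342, 0.0, -0.002, -0.012, 255.0]
```

View pics/k10.png

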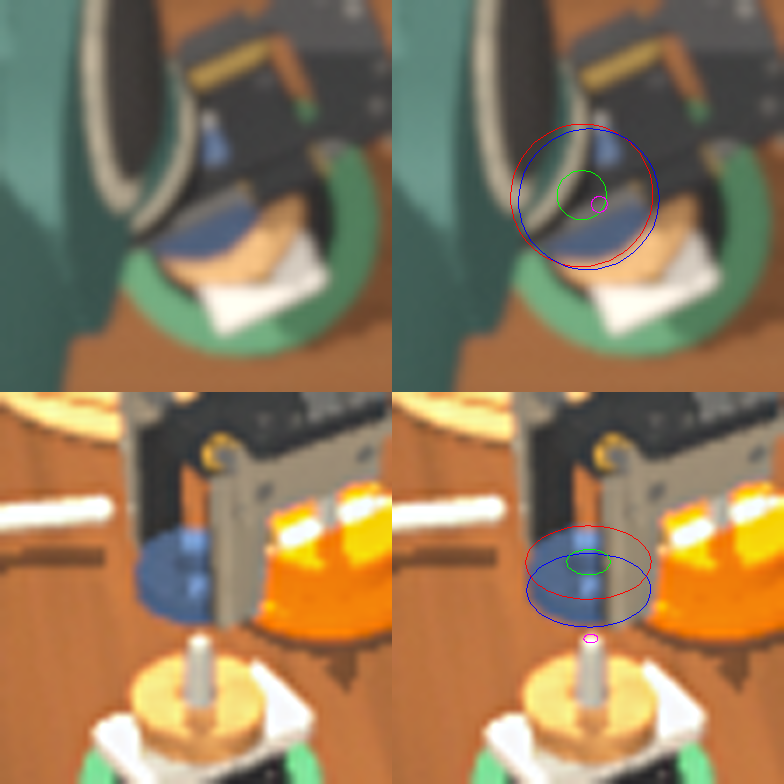

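>>> {"method": "send_rows", "body": {"rows": [-0.02, -0.01, 0.34, 0, 0, 0, 255, -0.02, -0.01, 0.34, 0, 0, 0, 255, 0, 0, 0, 0, 0, 0, 255, 0, 0, 0, 0, 0, 0, 255]}}

```text
clock: 26.7
tool_pos: [612.6, 208.5, 97.2]
tool_rot: [3.14, -0.0, -1.13]
force: [0.4, -0.3, 0.4]
width: 51.1
```

>>> {"method": "send_rows", "body": {"rows": [0, 0, 0, 0, 0, 0, 255]}}

```text
clock: 26.8
tool_pos: [613.1, 208.7, 97.9]
tool_rot: [-3.141, -0.0, -1.13]
force: [-0.4, 0.2, -0.2]
width: 51.3
```

>>> {"method": "send_rows", "body": {"rows": [0.045, 0.02, 0.15, 0, 0, 0, 255, 0, 0, 0.15, 0, 0, 0, 255, 0, 0, 0.1, 0, 0, 0, 255, 0, 0, 0, 0, 0, 0, 255]}}

```text
clock: 27.2
tool_pos: [612.5, 207.3, 85.2]
tool_rot: [3.141, 0.0, -1.129]
force: [0.5, 0.2, -0.7]
width: 51.1
```

>>> {"method": "send_rows", "body": {"rows": [0, 0, 0.15, 0, 0, 0, 255, 0, 0, 0.1, 0, 0, 0, 255, 0, 0, 0, 0, 0, 0, 255]}}

```text
clock: 27.5
tool_pos: [612.6, 207.3, 77.8]
tool_rot: [3.141, 0.0, -1.129]
force: [-0.4, -0.4, -0.6]
width: 51.2
```

>>> {"method": "send_rows", "body": {"rows": [0, 0, 0.15, 0, 0, 0, 255, 0, 0, 0.15, 0, 0, 0, 255, 0, 0, 0.1, 0, 0, 0, 255, 0, 0, 0, 0, 0, 0, 255]}}

```text
clock: 27.9
tool_pos: [612.6, 207.2, 65.7]
tool_rot: [3.141, -0.0, -1.129]
force: [-0.5, 0.4, -0.1]
width: 50.9
```

>>> {"method": "send_rows", "body": {"rows": [0, 0, 0.05, 0, 0, 0, 255, 0, 0, 0, 0, 0, 0, 255]}}

```text
clock: 28.1
tool_pos: [613.0, 207.3, 64.8]
tool_rot: [3.142, 0.0, -1.129]
force: [-0.3, 0.3, -0.1]
width: 51.1
```

>>> {"method": "send_rows", "body": {"rows": [0, 0, 0.05, 0, 0, 0, 255, 0, 0, 0, 0, 0, 0, 255]}}

```text
clock: 28.3
tool_pos: [612.9, 207.3, 63.3]
tool_rot: [3.142, 0.0, -1.129]
force: [0.6, 0.2, -0.5]
width: 51.5
```

>>> {"method": "send_rows", "body": {"rows": [0, 0, 0.02, 0, 0, 0, 255, 0, 0, 0, 0, 0, 0, 255]}}

```text
clock: 28.5
tool_pos: [612.9, 207.3, 62.8]
tool_rot: [3.142, 0.0, -1.129]
force: [0.6, 0.2, -0.1]
width: 50.9
```

>>> {"method": "send_rows", "body": {"rows": [0, 0, 0.02, 0, 0, 0, 255, 0, 0, 0, 0, 0, 0, 255]}}

```text
clock: 28.7
tool_pos: [613.1, 207.4, 62.5]
tool_rot: [-3.141, 0.0, -1.129]
force: [-0.9, 0.7, 1.7]
width: 51.7
```

>>> {"method": "send_rows", "body": {"rows": [0, 0, 0.02, 0, 0, 0, 255, 0, 0, 0, 0, 0, 0, 255]}}

```text
clock: 28.9
tool_pos: [613.1, 207.3, 62.4]
tool_rot: [-3.141, 0.0, -1.13]
force: [-3.0, -0.3, 6.7]
width: 51.1
```

>>> {"method": "send_rows", "body": {"rows": [0, 0, -0.01, 0, 0, 0, 160, 0, 0, 0, 0, 0, 0, 60, 0, 0, 0, 0, 0, 0, 0, 0, 0, 0, 0, 0, 0, 0]}}

```text
clock: 29.3
tool_pos: [612.9, 207.3, 61.6]
tool_rot: [3.141, -0.0, -1.129]
force: [0.8, -0.4, -1.0]
width: 73.2
```

>>> {"method": "send_rows", "body": {"rows": [0, 0, -0.4, 0, 0, 0, 0, 0, 0, -0.8, 0, 0, 0, 0, 0, 0, -0.7, 0, 0, 0, 0, 0, 0, 0, 0, 0, 0, 0, 0, 0, 0, 0, 0, 0, 0]}}

```text
clock: 29.8
tool_pos: [613.1, 207.5, 119.4]
tool_rot: [-3.14, 0.0, -1.129]
force: [-0.3, 0.4, -0.4]
width: 91.7
```

```bash
python3 look.py 11 26 14 64
python3 - <<'E'
from ov import *
plan(446.3,213.5,85,-64.7,0)
E
```

```text
t 29.8 pos [613.1 207.5 119.4] rpy [-1.7994e+02  2.0000e-02 -6.4710e+01] F [-0.3  0.4 -0.4] w 91.7
t 29.9 pos [612.3 207.3 118.1] rpy [ 1.7992e+02  1.0000e-02 -6.4700e+01] F [-0.4 -1.   0.3] w 92.0
t 29.9 pos [612.3 207.3 118.1] rpy [ 1.7992e+02  1.0000e-02 -6.4700e+01] F [-0.4 -1.   0.3] w 92.0
[-0.42, 0.82, 0.19, 0.0, 0.0, 0.0, 0.0, -0.43, 0.82, 0.18, 0.0, 0.0, 0.0, 0.0, -0.42, 0.82, 0.19, 0.0, 0.0, 0.0, 0.0, -0.43, 0.82, 0.18, 0.0, 0.0, 0.0, 0.0, -0.42, 0.82, 0.19, 0.01, 0.0, 0.0, 0.0]
[-0.43, 0.81, 0.18, 0.0, 0.0, 0.0, 0.0]
```

View pics/k11.png

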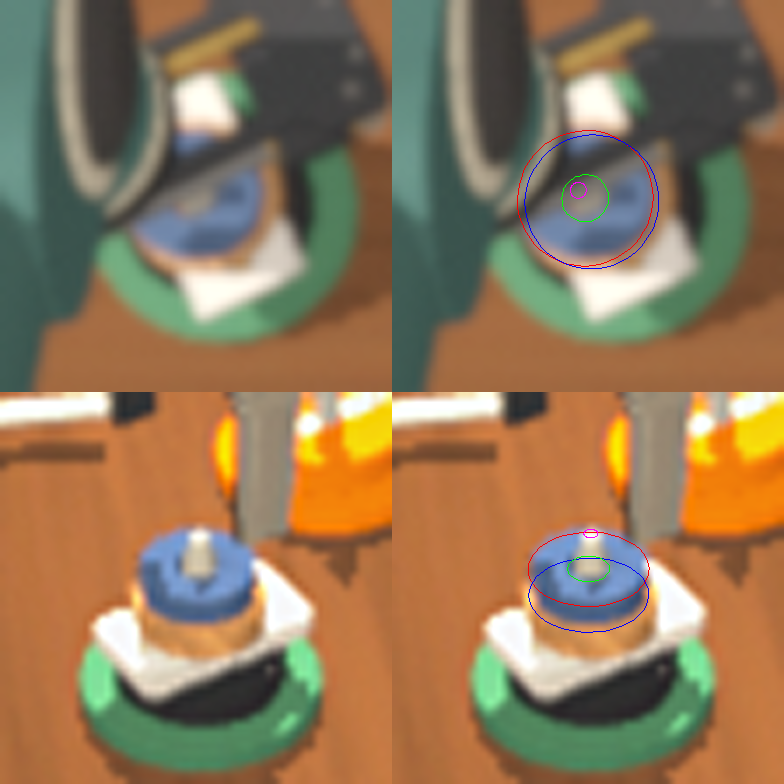

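>>> {"method": "send_rows", "body": {"rows": [-0.42, 0.82, 0, 0, 0, 0, 0, -0.43, 0.82, 0, 0, 0, 0, 0, -0.42, 0.82, 0.2, 0, 0, 0, 0, -0.43, 0.82, 0.2, 0, 0, 0, 0, -0.42, 0.82, 0.2, 0, 0, 0, 0]}}

```text
clock: 30.4
tool_pos: [472.8, 212.0, 99.8]
tool_rot: [3.14, -0.0, -1.129]
force: [-0.2, 1.0, 0.3]
width: 92.0
```

>>> {"method": "send_rows", "body": {"rows": [-0.43, 0.81, 0.3, 0, 0, 0, 0, 0, 0, 0.3, 0, 0, 0, 0, 0, 0, 0.3, 0, 0, 0, 0, 0, 0, 0, 0, 0, 0, 0, 0, 0, 0, 0, 0, 0, 0]}}

```text
clock: 30.9
tool_pos: [448.2, 213.1, 73.7]
tool_rot: [-3.142, -0.001, -1.131]
force: [0.6, -0.2, 0.1]
width: 92.0
```

Run:
```python
from ov import *
for n in('top','side'):
    im=r.grab_frame(n); cv2.imwrite(f'pics/{n}12.png',im[:,:,::-1])
x,y=446.3,213.5
overlay('12','pics/k12.png',[(circ(x,y,22,18),(0,0,255)),(circ(x,y,0,18),(255,0,0)),(circ(x,y,22,9),(0,255,0))],(x,y,10),28,7)
plan(x,y,45,-64.7,0,dec=3)
```

```text
t 31.0 pos [448.1 213.3  74. ] rpy [-1.7996e+02 -3.0000e-02 -6.4770e+01] F [ 0.9  0.9 -0.4] w 91.4
[-0.017, 0.027, 0.484, -0.003, -0.002, -0.005, 0.0, -0.017, 0.026, 0.483, -0.003, -0.003, -0.005, 0.0]
```

View pics/k12.png

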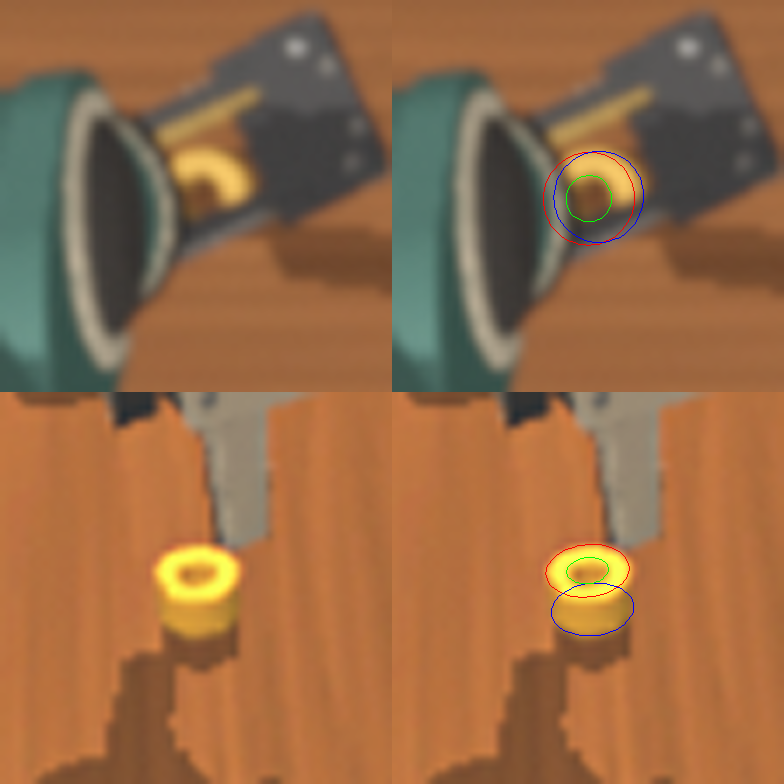

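Run:
```python
from ov import *
plan(447,212.4,34,-64.7,0,dec=3)
```

```text
t 31.0 pos [448.1 213.3  74. ] rpy [-1.7996e+02 -3.0000e-02 -6.4770e+01] F [ 0.9  0.9 -0.4] w 91.4
[0.005, 0.024, 0.667, -0.003, -0.002, -0.005, 0.0, 0.004, 0.024, 0.667, -0.003, -0.003, -0.005, 0.0]
```

>>> {"method": "send_rows", "body": {"rows": [0.005, 0.025, 0.66, 0, 0, 0, 0, 0.005, 0.025, 0.66, 0, 0, 0, 0, 0, 0, 0, 0, 0, 0, 0, 0, 0, 0, 0, 0, 0, 0, 0, 0, 0, 0, 0, 0, 0]}}

```text
clock: 31.5
tool_pos: [446.8, 212.8, 35.2]
tool_rot: [-3.14, 0.0, -1.13]
force: [-0.9, 0.4, -0.4]
width: 92.0
```

>>> {"method": "send_rows", "body": {"rows": [0, 0, 0, 0, 0, 0, 0]}}

```text
clock: 31.6
tool_pos: [446.6, 213.0, 35.2]
tool_rot: [-3.14, 0.0, -1.13]
force: [0.1, -0.9, 0.2]
width: 92.1
```

Run:
```python
from ov import *
plan(447,212.4,4.8,-64.7,0,dec=3)
```

```text
t 31.6 pos [446.6 213.   35.2] rpy [-1.799e+02  2.000e-02 -6.472e+01] F [ 0.1 -0.9  0.2] w 92.1
[0.012, -0.001, 0.506, -0.007, 0.001, -0.001, 0.0, 0.012, -0.001, 0.506, -0.007, 0.001, -0.002, 0.0]
```

>>> {"method": "send_rows", "body": {"rows": [0.01, 0, 0.5, 0, 0, 0, 0, 0.01, 0, 0.5, 0, 0, 0, 0, 0, 0, 0, 0, 0, 0, 0, 0, 0, 0, 0, 0, 0, 0]}}

```text
clock: 32.0
tool_pos: [445.7, 211.5, 3.5]
tool_rot: [3.14, -0.0, -1.13]
force: [0.3, -0.3, -0.2]
width: 91.6
```

>>> {"method": "send_rows", "body": {"rows": [0, 0, 0, 0, 0, 0, 255, 0, 0, 0, 0, 0, 0, 255, 0, 0, 0, 0, 0, 0, 255, 0, 0, 0, 0, 0, 0, 255, 0, 0, 0, 0, 0, 0, 255]}}

```text
clock: 32.5
tool_pos: [446.2, 212.3, 4.5]
tool_rot: [-3.141, 0.0, -1.129]
force: [0.7, -0.1, 0.1]
width: 54.1
```

>>> {"method": "send_rows", "body": {"rows": [0, 0, 0, 0, 0, 0, 255, 0, 0, 0, 0, 0, 0, 255, 0, 0, 0, 0, 0, 0, 255, 0, 0, 0, 0, 0, 0, 255]}}

```text
clock: 32.9
tool_pos: [446.2, 212.2, 4.3]
tool_rot: [-3.142, 0.0, -1.129]
force: [0.2, -0.5, 0.6]
width: 35.2
```

>>> {"method": "send_rows", "body": {"rows": [0, 0, -0.5, 0, 0, 0, 255, 0, 0, -0.9, 0, 0, 0, 255, 0, 0, -0.9, 0, 0, 0, 255, 0, 0, -0.9, 0, 0, 0, 255, 0, 0, -0.6, 0, 0, 0, 255]}}

```text
clock: 33.4
tool_pos: [446.6, 212.1, 120.6]
tool_rot: [-3.14, 0.0, -1.13]
force: [1.3, -0.2, -1.4]
width: 35.3
```

Run:
```python
from ov import *
plan(613.5,206.9,118,-64.7,255)
```

```text
t 33.4 pos [446.6 212.1 120.6] rpy [-1.799e+02  3.000e-02 -6.475e+01] F [ 1.3 -0.2 -1.4] w 35.3
[0.42, -0.83, 0.02, 0.0, 0.0, 0.0, 255.0, 0.42, -0.83, 0.02, 0.0, 0.0, 0.0, 255.0, 0.42, -0.82, 0.01, 0.0, 0.0, 0.0, 255.0, 0.42, -0.83, 0.02, -0.01, 0.0, 0.0, 255.0, 0.43, -0.82, 0.01, 0.0, 0.0, 0.0, 255.0]
[0.42, -0.83, 0.01, -0.01, 0.0, -0.01, 255.0]
```

>>> {"method": "send_rows", "body": {"rows": [0.42, -0.83, 0, 0, 0, 0, 255, 0.42, -0.83, 0, 0, 0, 0, 255, 0.42, -0.82, 0, 0, 0, 0, 255, 0.42, -0.83, 0, 0, 0, 0, 255, 0.43, -0.82, 0, 0, 0, 0, 255]}}

```text
clock: 33.9
tool_pos: [585.9, 207.7, 119.1]
tool_rot: [3.141, -0.0, -1.129]
force: [-0.2, 0.9, -1.0]
width: 35.2
```

>>> {"method": "send_rows", "body": {"rows": [0.42, -0.83, 0, 0, 0, 0, 255, 0, 0, 0, 0, 0, 0, 255, 0, 0, 0, 0, 0, 0, 255, 0, 0, 0, 0, 0, 0, 255, 0, 0, 0, 0, 0, 0, 255]}}

```text
clock: 34.4
tool_pos: [612.0, 207.5, 118.5]
tool_rot: [3.141, 0.001, -1.129]
force: [0.2, 0.3, -1.6]
width: 35.4
```

```bash
python3 look.py 13 18 22 4.4
```

```text
t 34.4 pos [612.  207.5 118.5] rpy [ 1.7997e+02  4.0000e-02 -6.4680e+01] F [ 0.2  0.3 -1.6] w 35.4
t 34.5 pos [612.3 207.5 118.5] rpy [ 1.7999e+02  3.0000e-02 -6.4680e+01] F [ 0.9  0.6 -1.6] w 35.4
```

View pics/k13.png

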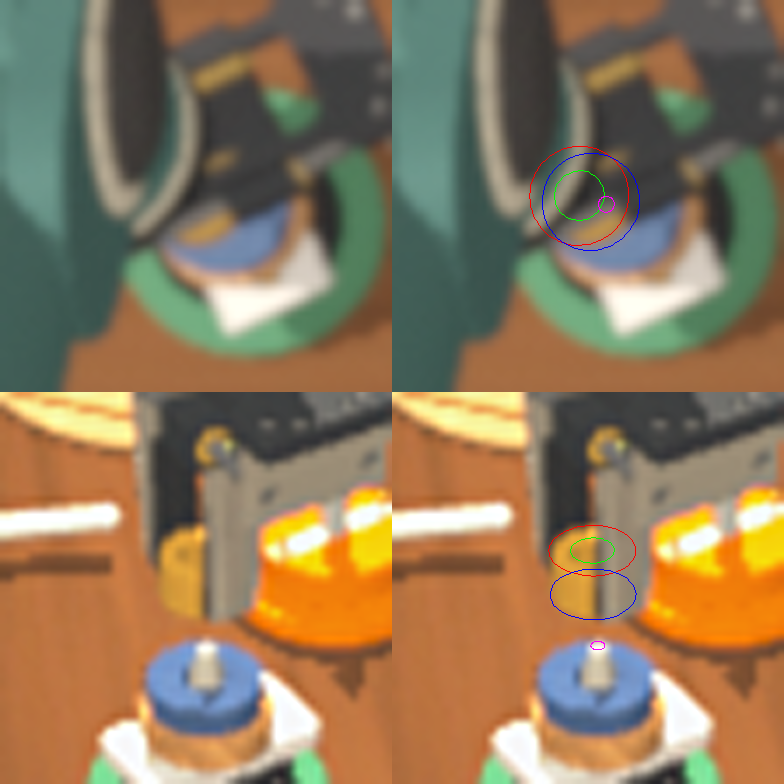

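>>> {"method": "send_rows", "body": {"rows": [0.02, -0.01, 0.32, 0, 0, 0, 255, 0, 0, 0.32, 0, 0, 0, 255, 0, 0, 0, 0, 0, 0, 255, 0, 0, 0, 0, 0, 0, 255, 0, 0, 0, 0, 0, 0, 255]}}

```text
clock: 35.0
tool_pos: [613.8, 206.5, 99.1]
tool_rot: [-3.141, -0.0, -1.13]
force: [0.1, 0.2, -1.4]
width: 35.7
```

>>> {"method": "send_rows", "body": {"rows": [0, 0, 0.15, 0, 0, 0, 255, 0, 0, 0.1, 0, 0, 0, 255, 0, 0, 0, 0, 0, 0, 255]}}

```text
clock: 35.3
tool_pos: [613.2, 206.6, 91.0]
tool_rot: [3.141, 0.0, -1.129]
force: [0.7, 0.0, -2.2]
width: 35.6
```

>>> {"method": "send_rows", "body": {"rows": [0, 0, 0.1, 0, 0, 0, 255, 0, 0, 0.1, 0, 0, 0, 255, 0, 0, 0.08, 0, 0, 0, 255, 0, 0, 0, 0, 0, 0, 255]}}

```text
clock: 35.7
tool_pos: [613.3, 206.6, 82.7]
tool_rot: [3.141, 0.0, -1.129]
force: [0.1, 0.3, -1.7]
width: 35.5
```

>>> {"method": "send_rows", "body": {"rows": [0, 0, 0.08, 0, 0, 0, 255, 0, 0, 0.04, 0, 0, 0, 255, 0, 0, 0, 0, 0, 0, 255]}}

```text
clock: 36.0
tool_pos: [613.5, 206.6, 79.4]
tool_rot: [3.141, 0.0, -1.129]
force: [0.8, -0.6, -1.3]
width: 35.7
```

>>> {"method": "send_rows", "body": {"rows": [0, 0, 0.03, 0, 0, 0, 255, 0, 0, 0, 0, 0, 0, 255]}}

```text
clock: 36.2
tool_pos: [613.6, 206.6, 78.7]
tool_rot: [-3.142, 0.0, -1.13]
force: [-0.5, -0.4, -2.0]
width: 35.4
```

>>> {"method": "send_rows", "body": {"rows": [0, 0, 0.04, 0, 0, 0, 255, 0, 0, 0, 0, 0, 0, 255]}}

```text
clock: 36.4
tool_pos: [613.5, 206.7, 77.4]
tool_rot: [3.141, 0.0, -1.129]
force: [0.4, -0.1, -2.1]
width: 35.7
```

>>> {"method": "send_rows", "body": {"rows": [0, 0, 0.02, 0, 0, 0, 255, 0, 0, 0, 0, 0, 0, 255]}}

```text
clock: 36.6
tool_pos: [613.6, 206.6, 76.8]
tool_rot: [3.142, 0.0, -1.129]
force: [-0.9, -0.2, -2.1]
width: 35.5
```

>>> {"method": "send_rows", "body": {"rows": [0, 0, 0.02, 0, 0, 0, 255, 0, 0, 0, 0, 0, 0, 255]}}

```text
clock: 36.8
tool_pos: [613.7, 206.6, 76.4]
tool_rot: [-3.141, 0.0, -1.129]
force: [-0.9, -0.2, -1.2]
width: 35.7
```

>>> {"method": "send_rows", "body": {"rows": [0, 0, 0.02, 0, 0, 0, 255, 0, 0, 0, 0, 0, 0, 255]}}

```text
clock: 37.0
tool_pos: [613.7, 206.6, 76.3]
tool_rot: [-3.141, 0.0, -1.13]
force: [-3.2, -0.5, 4.9]
width: 35.4
```

>>> {"method": "send_rows", "body": {"rows": [0, 0, 0.01, 0, 0, 0, 255, 0, 0, 0, 0, 0, 0, 255]}}

```text
clock: 37.2
tool_pos: [613.8, 206.7, 76.3]
tool_rot: [-3.141, 0.001, -1.13]
force: [-3.2, -0.8, 6.5]
width: 35.7
```

Seated. Release and rise, then clear away to inspect.

>>> {"method": "send_rows", "body": {"rows": [0, 0, -0.01, 0, 0, 0, 200, 0, 0, 0, 0, 0, 0, 120, 0, 0, 0, 0, 0, 0, 40, 0, 0, 0, 0, 0, 0, 0, 0, 0, 0, 0, 0, 0, 0]}}

```text
clock: 37.7
tool_pos: [613.6, 206.6, 75.5]
tool_rot: [3.142, -0.0, -1.129]
force: [0.4, -0.1, -1.2]
width: 65.3
```

>>> {"method": "send_rows", "body": {"rows": [0, 0, -0.3, 0, 0, 0, 0, 0, 0, -0.8, 0, 0, 0, 0, 0, 0, -0.8, 0, 0, 0, 0, 0, 0, -0.8, 0, 0, 0, 0, 0, 0, -0.5, 0, 0, 0, 0]}}

```text
clock: 38.2
tool_pos: [614.5, 206.7, 174.2]
tool_rot: [-3.139, -0.0, -1.13]
force: [0.3, -0.3, 0.7]
width: 92.0
```

>>> {"method": "send_rows", "body": {"rows": [-0.4, 0.8, 0, 0, 0, 0, 0, -0.4, 0.8, 0, 0, 0, 0, 0, -0.4, 0.8, 0, 0, 0, 0, 0, -0.4, 0.8, 0, 0, 0, 0, 0, -0.4, 0.8, 0, 0, 0, 0, 0]}}

```text
clock: 38.7
tool_pos: [478.3, 209.5, 171.8]
tool_rot: [3.141, 0.0, -1.13]
force: [0.0, 0.2, 0.1]
width: 92.2
```

>>> {"method": "send_rows", "body": {"rows": [0.8, 0.4, 0, 0, 0, 0, 0, 0.8, 0.4, 0, 0, 0, 0, 0, 0.8, 0.4, 0, 0, 0, 0, 0, 0.8, 0.4, 0, 0, 0, 0, 0, 0.8, 0.4, 0, 0, 0, 0, 0]}}

```text
clock: 39.2
tool_pos: [476.4, 74.5, 172.0]
tool_rot: [-3.141, 0.0, -1.129]
force: [0.2, 0.2, -0.4]
width: 92.2
```

>>> {"method": "send_rows", "body": {"rows": [0.8, 0.4, 0, 0, 0, 0, 0, 0.8, 0.4, 0, 0, 0, 0, 0, 0.8, 0.4, 0, 0, 0, 0, 0, 0, 0, 0, 0, 0, 0, 0, 0, 0, 0, 0, 0, 0, 0]}}

```text
clock: 39.7
tool_pos: [474.7, -5.2, 171.9]
tool_rot: [-3.141, 0.0, -1.131]
force: [1.2, 0.3, -0.8]
width: 92.0
```

Run:
```python
from ov import *
st()
for n in('top','side'):
    im=r.grab_frame(n); cv2.imwrite(f'pics/{n}14.png',im[:,:,::-1])
overlay('14','pics/k14.png',[(circ(613.8,206.7,94,18),(0,0,255)),(circ(613.8,206.7,72,26),(255,0,0)),(circ(613.8,206.7,58,30),(0,255,0))],(613,206,50),28,7)
a,b=[cv2.imread(f'pics/{n}14.png') for n in('top','side')]
cv2.imwrite('pics/full14.png',cv2.resize(np.hstack([a,b]),(800,300)))
```

```text
t 39.7 pos [474.7  -5.2 171.9] rpy [-1.7997e+02  2.0000e-02 -6.4800e+01] F [ 1.2  0.3 -0.8] w 92.0
```

View pics/k14.png

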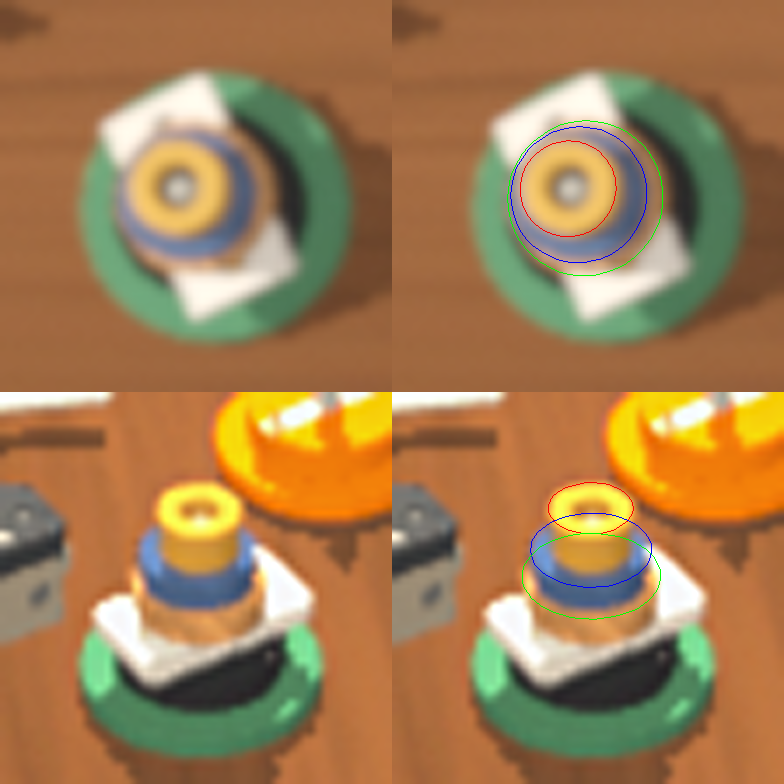

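View pics/full14.png

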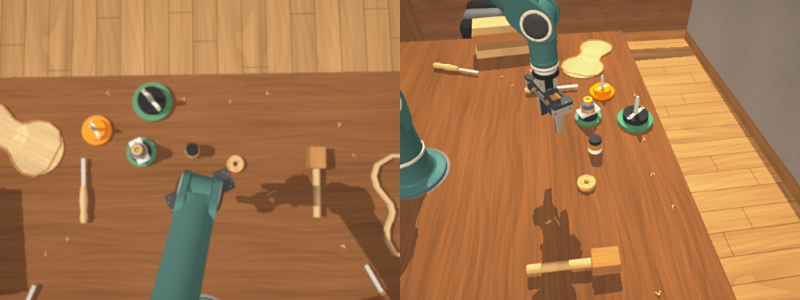

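The stack is complete and flat: plate, cork, felt, then collar, with the spindle tip visible in the collar bore (top crop (178,188)). The jar, gouge, mallet and spare cork wheel look undisturbed.

Run:
```python
from h import *
for n in('top','side'):
    a,b=[cv2.imread(f'pics/{n}{t}.png') for t in('0','14')]
    for nm,p in[('jar',(614,21,60)),('mallet',(581,-404,50)),('corkA',(567,-130,16)),('gougetip',(592,413,10))]:
        u,v=w2p(n,p)[0].round().astype(int)
        if 12<u<500 and 12<v<372:
            s,_=cv2.phaseCorrelate(*[cv2.cvtColor(i[v-12:v+12,u-12:u+12],cv2.COLOR_BGR2GRAY).astype(float) for i in(a,b)]); print(n,nm,np.round(s,2))
print(r.sign_off())
```

```text
top jar [-0.09  0.13]
top mallet [-0.02  0.05]
top corkA [ 0.16 -0.03]
top gougetip [0.01 0.01]
side jar [ 0.03 -0.06]
side mallet [-0.05 -0.1 ]
side corkA [0.01 0.04]
side gougetip [-0.01 -0.02]
the job is handed in; nothing more can be done
None
```

The honing spindle is set up on the smaller green spindle, and the job is handed in at about 40 s of the 93 s allowed. I turned the drive plate about 74° onto the studs and seated it on the hub. The nearer cork wheel, the blue felt wheel and the brass collar followed in that order. Each piece was lowered until the wrist felt light contact of about 5–7 N, and only then released.

**Last checks:**
- **Stack:** the final pictures from both cameras show it flat and in order, with the spindle tip inside the collar bore and the gripper well clear.
- **Other objects:** the jar, mallet, gouge tip and spare cork wheel moved less than 0.2 px between the first and last pictures. The gouge handle I checked only by eye.
- **Disagreements:** early in the job the side camera's position for the cork wheel was about 2 mm off, so I used the top camera's. The felt wheel and collar sat about 1 mm off-centre in the grip along x, and I allowed for that. No check failed.

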